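Charge the milling jar and send it on

ROBOT

A 6-joint arm with a two-finger parallel gripper is mounted at the origin on the work surface. World frame = base frame: x ahead of the robot, y to its left, z up, the work surface at z = 0. Lengths are in m, angles in rad, forces in N, time in s.
With the tool pointing down it reaches from about 0.375 to 0.9 m from the base axis. Payload 3.1 kg.
Tool frame: the origin (TCP) lies between the finger pads; the fingertips stand 25 mm ahead of it and the grasp point (between the pads) lies 6 mm ahead of it; y points along the fingers, x is the direction in which the jaws open and shut, and the axes are right-handed (so a half turn about y gives the same grasp; the last joint's range is limited). The gripper opens to 87 mm and grips with 3 to 60 N. Pads are 19 mm wide; open, the fingers measure 117 mm over their backs; the gripper's body (75 mm by 190 mm) begins 51 mm behind the grasp point.
Start: joints at [0.956, 0.527, 1.433, -0, 1.181, -0.178], TCP at [0.264, 0.566, 0.248] pointing down, gripper open.
Joint ranges: [-3.08, 3.08], [-0.75, 2.2], [0.22, 2.44], [-1.43, 4.57], [0, 2.65], [-2.85, 2.85]. Speed limits (rad/s): [2.79, 2.79, 3.14, 3.14, 3.14, 3.14].

INTERFACE

Orientations are given as a unit quaternion [x, y, z, w].
In Python, from rig import robot gives the robot as it stands.
- The arm moves only by the tool carry_out, never from a script. Its argument "moves" is a list of rows, each a list of 7 numbers: the opening, from 0 (shut) to 1 (fully open), then the shift along the tool's x, y, z in cm, then the turn, a rotation vector about the tool's x, y, z in rad. In form: [[grip, x, y, z, rx, ry, rz], ...]. A call has 1 to 20 rows; each row is the pose to reach, as a shift and turn from the pose commanded when the call began, along the tool's axes at that moment; what a row does not reach only later rows make up. A row lasts 1/10 s, in which the tool goes at most 50 mm and 8.59 degrees, less where a joint would pass 70% of its speed; a pose out of reach is approached as far as the arm can. A call with a gripper value outside its range is refused whole. The fingers move at their own pace and stop on an object; "force" is the grip in N (left out, the last holds). Time passes only in rows, so rows that repeat a pose let the fingers close. It gives the time, the measured TCP pose, the force and the opening at its end, in the units of the state.
- robot.get_obs(): the state, without advancing time (a new reading comes with each control period).
- robot.camera(name): name is "scene" or "side" or "wrist"; returns the picture (400x640x3 uint8, red, green, blue); there is no depth.
- robot.camera_params(name): a dict with "fx", "fy", "cx", "cy" (pixels), "extrinsics" (4x4, takes a point from camera to world coordinates); the wrist camera has in their place "mount" (4x4, takes a point from camera to tool coordinates, whose origin is the TCP and whose axes are the tool frame's). Camera axes: x right, y down, z forward; pixel columns grow to the right and rows downward; lengths in m; the calibration is good to about 2 mm. A picture is of the moment at which its call begins: read the wrist's pose just before it. camera_params takes no time and is no camera call.
- robot.hand_in(): hands the job in, once; it reports no verdict.
The state is a dict: "time": time; "q": joint angles; "joint_velocities": joint speeds; "joint_torque": joint torques, N m; "position": TCP position; "tool_rot": TCP orientation; "ft_force": force on the tool from outside, world axes, zero at the start; "moment": the same for the moment, N m; "grip_width": finger opening in m.
Only numpy, scipy, OpenCV 4.12 (cv2) and the standard library are available. Lean on these libraries where they do the work, as an engineer would, in place of code of your own. Each camera call takes 0.05 s, during which the arm holds its last target.

TASK

Pick up the scoop and pour all six grinding balls through the funnel into the jar standing under it, then set the empty scoop back down on the bench, upright. After that, slide the jar's carrier by its handle along the rail, fully home against the end stop, with all the balls still in the jar. Leave the bottle, the beaker and the tip box alone.

Things in the scene. Friction and masses are not known exactly. Their poses are not given: they have to be found in the camera images.
- scoop_grip (a point): Grip point on the loose steel scoop's handle, a black upright square post 22 x 22 mm at the rear of the trough, its top 105 mm and this point 83 mm above the scoop's underside. Axes: z up, x from spout to rear (the open spout points to -x), y across. Pinch the post from above, along x or y. Nothing else of the scoop is higher than 31 mm below this point. Scoop alone 0.15 to 0.31 kg.
- scoop_lip (a point): Middle of the scoop's pouring lip (top of the floor's edge at the open spout): 124 mm from scoop_grip along -x and 47.5 mm lower, 35.5 mm above the scoop's lower front edge. Axes as scoop_grip. Trough 110 mm long, 72 wide, walls 52 high. The floor rises 15 degrees from rear to lip: held level, the balls stay; tipped spout down beyond 15 degrees they roll out; 40 empties it.
- funnel_mouth (a point): Centre of the wide steel funnel's top rim, 187 mm above the bench; mouth 148 mm inside, 153 outside; collar 20 mm, then a cone to a stem of 50 mm bore ending 7 mm above the jar. Fixed on a stand on its +x side, no part of which tops 150 mm. Axes are the rail's: the rail runs along y, the carrier slides to -y, the robot is on the -x side.
- jar_floor (a point): Centre of the inner floor of the clear open jar (62 mm inside, 70 outside diameter, 79 deep inside, rim 105 above the bench), fixed upright on the carrier and moving with it; under the funnel at the start. Axes as funnel_mouth.
- carrier_handle (a point): Grip point of the carrier's handle, 55 mm above the bench: a black square post 22 x 22 mm with sides along the rail's x and y, 20 to 75 mm above the bench, at the end of a flat arm (22 wide, its top 20 above the bench) on the robot's side, 135 mm from the jar's centre along the rail's -x. Axes as funnel_mouth.
- carrier (a joint): Slide of the carrier along the rail, m: 0 to 0.004 (under the funnel) at the start; grows along the rail's -y, away from the funnel; 0.150 is against the steel end stop at the rail's other end. Friction about 2 N; stays where it is left.
- ball0_center (a point): Centre of one of the six loose white ceramic grinding balls, 20 mm diameter, 22 g, lying at the rear of the scoop at the start.
- ball1_center (a point): Another grinding ball, the same.
- ball2_center (a point): Another grinding ball, the same.
- ball3_center (a point): Another grinding ball, the same.
- ball4_center (a point): Another grinding ball, the same.
- ball5_center (a point): Another grinding ball, the same.
- bottle: Bystander: capped glass bottle, 68 mm diameter, about 150 mm tall, standing beyond the rail; origin at the centre of its underside.
- beaker: Bystander: open glass beaker, 80 mm diameter at the rim, 100 mm tall, standing beyond the rail; origin at the centre of its underside.
- tipbox: Bystander: box of pipette tips, 85 x 125 x 80 mm high, left of the rail; origin at the centre of its underside.

How it is judged:
By the outcome, as a careful person would: the job done as asked, in the order asked, and still so for the second after the job is handed in, with the robot touching nothing.
It also fails if it takes over 72 s, if anything falls off the work surface, if the arm or the gripper's body presses on something with over 40 N, if the wrist force passes 120 N, or if a joint passes its speed limit or range.

## Working session

There is one attempt and no reset: what is moved stays moved. The work goes in short steps, Python scripts to look and compute and a tool call to move; the robot and the scene stay as the last step left them, time stands still between calls to the robot, and variables do not carry over. Pictures are saved under pics/ and viewed, and the job is handed in when it is done.

Besides the shell and the picture viewer there is one more tool, called by a JSON object that holds its "name" and its "arguments", one argument or row to a line. carry_out: Moves the arm, as the interface text tells. Its arguments: {"type":"object","properties":{"moves":{"type":"array"},"force":{"type":"number"}},"required":["moves"]}

```bash
ls; mkdir -p pics; python3 - <<'E'
from rig import robot
import cv2,numpy as np
o=robot.get_obs();print(o)
for n in ["scene","side","wrist"]:
    im=robot.camera(n);cv2.imwrite(f"pics/{n}0.png",im[:,:,::-1]);p=robot.camera_params(n);print(n,p)
E
```

```text
pics
{'time': 0.0, 'q': array([ 9.55502758e-01,  5.28482960e-01,  1.43387033e+00, -5.17619934e-06,
        1.18138188e+00, -1.78514413e-01]), 'joint_velocities': array([ 2.14851133e-03, -6.93381559e-05,  1.42499513e-03,  2.49275341e-05,
        6.08124956e-04, -1.09515359e-03]), 'joint_torque': array([-1.64837929e-03, -4.40035379e+01, -1.76593351e+01,  6.31833239e-02,
        5.81951207e-02, -1.43095363e-04]), 'position': array([0.26398495, 0.56578448, 0.24657142]), 'tool_rot': array([ 0.59674046,  0.37909491, -0.38049572, -0.59616346]), 'ft_force': array([-0.54712714, -0.65840904,  0.49329757]), 'moment': array([-0.01712705, -0.03941368, -0.02130683]), 'grip_width': 0.08705803236786407}
scene {'fx': 489.08412107339655, 'fy': 489.08412107339655, 'cx': 316.9652291664922, 'cy': 194.2364779199645, 'extrinsics': array([[ 0.03286777,  0.80827522, -0.58788679,  1.42464017],
       [ 0.99939839, -0.03309444,  0.01037373, -0.00339854],
       [-0.01107095, -0.58787407, -0.80887669,  1.24313586],
       [ 0.        ,  0.        ,  0.        ,  1.        ]])}
side {'fx': 366.7416973303984, 'fy': 366.7416973303984, 'cx': 322.51410468370534, 'cy': 200.05189537566943, 'extrinsics': array([[ 0.92220507, -0.20455719,  0.32816789,  0.27946504],
       [-0.3861751 , -0.53141603,  0.7539667 , -0.75658047],
       [ 0.02016437, -0.82204219, -0.56906945,  0.71295831],
       [ 0.        ,  0.        ,  0.        ,  1.        ]])}
wrist {'fx': 299.8215373758387, 'fy': 299.8215373758387, 'cx': 315.06878964412556, 'cy': 201.64653736145067, 'mount': array([[ 9.99999262e-01,  8.33629380e-04, -8.83729041e-04,
         1.23579042e-03],
       [ 1.08830093e-03, -2.91408372e-01,  9.56598127e-01,
        -1.36502411e-01],
       [ 5.39922262e-04, -9.56598383e-01, -2.91409065e-01,
         8.06388982e-02],
       [ 0.00000000e+00,  0.00000000e+00,  0.00000000e+00,
         1.00000000e+00]])}
```

View pics/scene0.png

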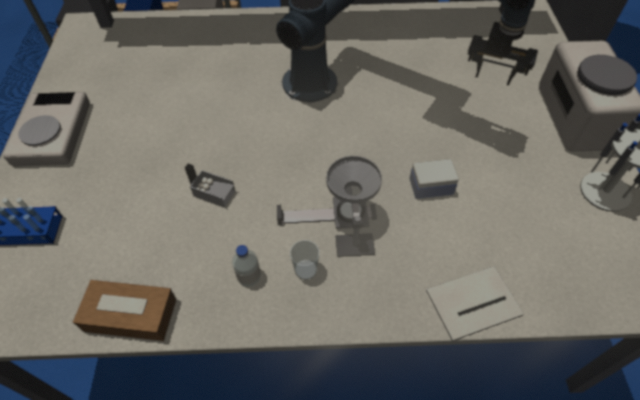

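View pics/side0.png

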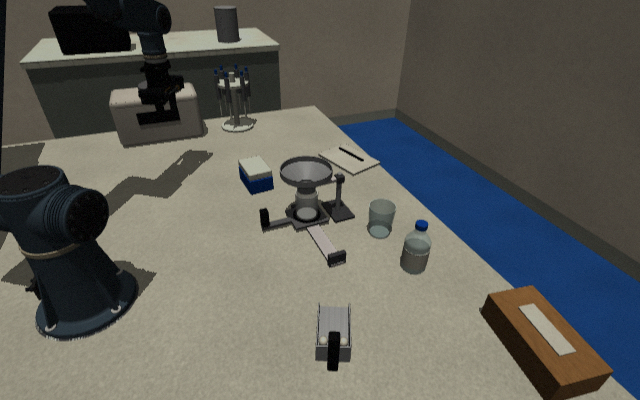

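View pics/wrist0.png

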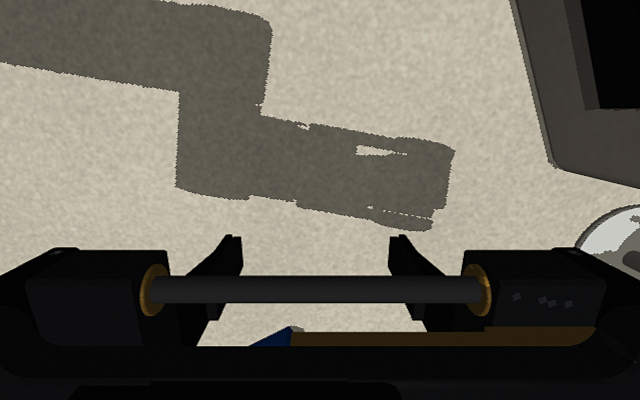

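```bash
python3 - <<'E'
import cv2
s=cv2.imread("pics/scene0.png");
c=cv2.resize(s[140:260,170:400],None,fx=3.4,fy=3.4,interpolation=cv2.INTER_CUBIC);cv2.imwrite("pics/sc_c.png",c)
s=cv2.imread("pics/side0.png");
c=cv2.resize(s[140:290,230:430],None,fx=4,fy=4,interpolation=cv2.INTER_CUBIC);cv2.imwrite("pics/sd_c.png",c)
c=cv2.resize(s[290:380,290:380],None,fx=6,fy=6,interpolation=cv2.INTER_CUBIC);cv2.imwrite("pics/sd_d.png",c)
E
```

```text
(no output)
```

View pics/sc_c.png

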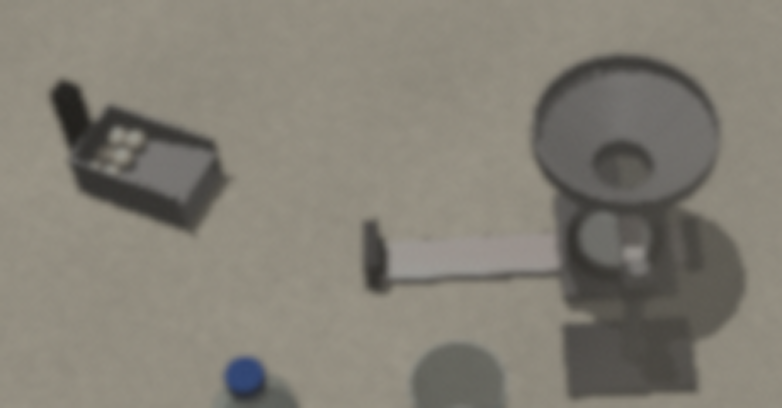

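View pics/sd_c.png

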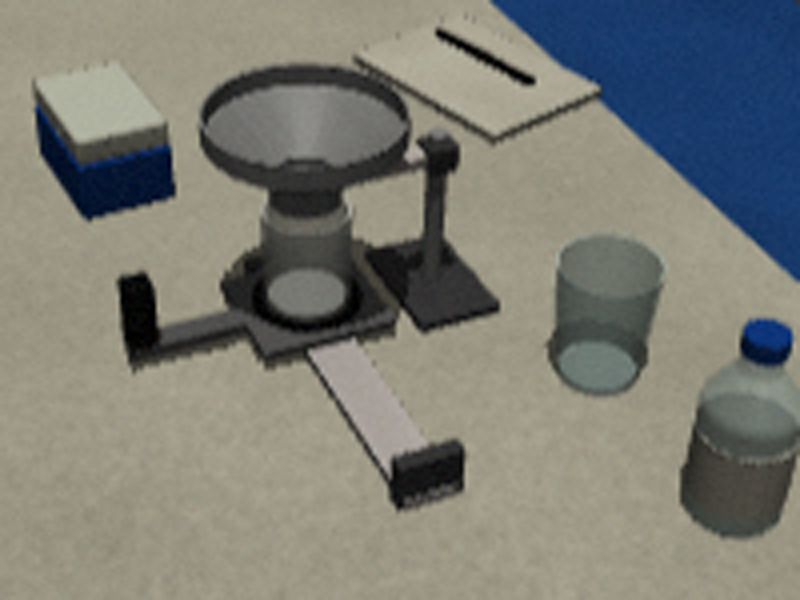

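View pics/sd_d.png

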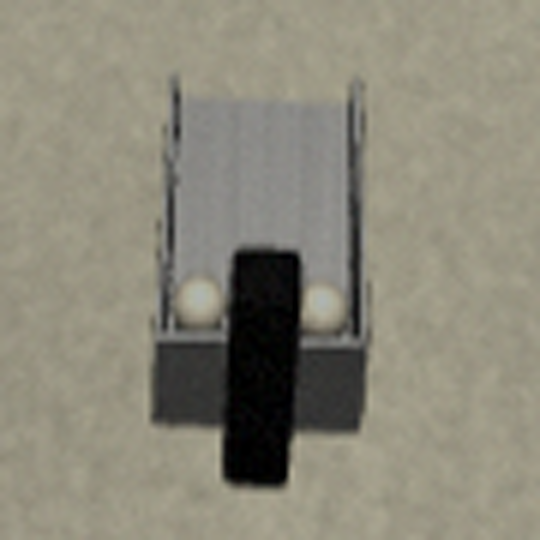

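```bash
cat > h.py <<'E'
import numpy as np
from scipy.spatial.transform import Rotation as R
from rig import robot
def ray(n,u,v,T=None):
    p=robot.camera_params(n)
    T=p["extrinsics"] if T is None else T
    d=T[:3,:3]@np.array([(u-p["cx"])/p["fx"],(v-p["cy"])/p["fy"],1.]);return T[:3,3],d/np.linalg.norm(d)
def cast(n,u,v,z,T=None):
    o,d=ray(n,u,v,T);return o+d*(z-o[2])/d[2]
def tri(obs):
    A=np.zeros((3,3));b=np.zeros(3);rs=[ray(*x) for x in obs]
    for o,d in rs:
        P=np.eye(3)-np.outer(d,d);A+=P;b+=P@o
    x=np.linalg.solve(A,b);return x,[np.linalg.norm((np.eye(3)-np.outer(d,d))@(x-o)) for o,d in rs]
def wristT():
    o=robot.get_obs();T=np.eye(4);T[:3,:3]=R.from_quat(o["tool_rot"]).as_matrix();T[:3,3]=o["position"]
    return T@robot.camera_params("wrist")["mount"]
def proj(n,X,T=None):
    p=robot.camera_params(n);T=p["extrinsics"] if T is None else T
    c=np.linalg.inv(T)@np.append(X,1);return p["fx"]*c[0]/c[2]+p["cx"],p["fy"]*c[1]/c[2]+p["cy"]
E
python3 - <<'E'
from h import *
np.set_printoptions(precision=4,suppress=True)
S=lambda x,y:(x/3.4+170-.4,y/3.4+140-.4)
A=lambda x,y:(x/4+230-.4,y/4+140-.4)
D=lambda x,y:(x/6+290-.4,y/6+290-.4)
o=robot.get_obs();print(R.from_quat(o["tool_rot"]).as_matrix())
print("funnel scene L R",[cast("scene",*S(*p),.187) for p in[(533,135),(718,135)]])
print("   top bot",[cast("scene",*S(*p),.187) for p in[(625,56),(625,205)]])
print("funnel side",[cast("side",*A(*p),.187) for p in[(200,125),(410,128),(305,64),(302,172)]])
print("scoop wall side",[cast("side",*D(*p),.052) for p in[(175,78),(358,82),(157,340),(367,343)]])
print("lip side",[cast("side",*D(*p),.0355) for p in[(182,98),(350,103)]])
print("scoop wall scene",[cast("scene",*S(*p),.052) for p in[(110,108),(217,147),(73,158),(187,205)]])
print("post top side",[cast("side",*D(*p),.105) for p in[(233,252),(299,254)]])
print("post top scene",[cast("scene",*S(*p),.105) for p in[(67,86)]])
print("handle side",[cast("side",*A(*p),.075) for p in[(134,276)]])
print("rail scene z?",[cast("scene",*S(*p),.01) for p in[(385,242),(385,280),(555,235),(560,270)]])
print("stop scene",[cast("scene",*S(*p),.03) for p in[(372,222),(378,255)]])
E
```

```text
[[ 0.423  -0.001  -0.9061]
 [ 0.9061 -0.0013  0.4231]
 [-0.0016 -1.      0.0003]]
funnel scene L R [array([0.6077, 0.0374, 0.187 ]), array([0.6139, 0.1856, 0.187 ])]
   top bot [array([0.528 , 0.1175, 0.187 ]), array([0.6795, 0.1059, 0.187 ])]
funnel side [array([0.5254, 0.1181, 0.187 ]), array([0.6631, 0.0615, 0.187 ]), array([0.6273, 0.1782, 0.187 ]), array([0.5708, 0.0336, 0.187 ])]
scoop wall side [array([ 0.4958, -0.2526,  0.052 ]), array([ 0.559 , -0.2799,  0.052 ]), array([ 0.4486, -0.352 ,  0.052 ]), array([ 0.5135, -0.3793,  0.052 ])]
lip side [array([ 0.5001, -0.2499,  0.0355]), array([ 0.5587, -0.2758,  0.0355])]
scoop wall scene [array([ 0.4558, -0.3446,  0.052 ]), array([ 0.5052, -0.243 ,  0.052 ]), array([ 0.5123, -0.3719,  0.052 ]), array([ 0.5685, -0.2651,  0.052 ])]
post top side [array([ 0.4693, -0.3644,  0.105 ]), array([ 0.4886, -0.3729,  0.105 ])]
post top scene [array([ 0.4722, -0.3704,  0.105 ])]
handle side [array([0.4671, 0.1107, 0.075 ])]
rail scene z? [array([ 0.5864, -0.0935,  0.01  ]), array([ 0.6268, -0.0932,  0.01  ]), array([0.585, 0.059, 0.01 ]), array([0.6225, 0.0615, 0.01  ])]
stop scene [array([ 0.578 , -0.1038,  0.03  ]), array([ 0.6135, -0.098 ,  0.03  ])]
```

{"name": "carry_out", "arguments": {
  "moves": [
    [1,-34,-6,-36,0,0,0],
    [1,-34,-6,-36,0,0,0],
    [1,-34,-6,-36,0,0,0],
    [1,-34,-6,-36,0,0,0],
    [1,-34,-6,-36,0,0,0],
    [1,-34,-6,-36,0,0,0],
    [1,-34,-6,-36,0,0,0],
    [1,-34,-6,-36,0,0,0],
    [1,-34,-6,-36,0,0,0],
    [1,-34,-6,-36,0,0,0],
    [1,-76,-2,-65,0,0,0],
    [1,-76,-2,-65,0,0,0],
    [1,-76,-2,-65,0,0,0],
    [1,-76,-2,-65,0,0,0],
    [1,-76,-2,-65,0,0,0],
    [1,-76,-2,-65,0,0,0],
    [1,-76,-2,-65,0,0,0],
    [1,-76,-2,-65,0,0,0],
    [1,-76,-2,-65,0,0,0],
    [1,-76,-2,-65,0,0,0]
  ],
  "force": 45
}}

```text
time: 2.15
position: [0.5297, -0.3875, 0.2679]
tool_rot: [-0.596, -0.38, 0.38, 0.597]
ft_force: [0.8, 0.4, -1.0]
grip_width: 0.0866
```

```bash
python3 - <<'E'
from h import *
import cv2
print(robot.get_obs()["q"])
T=wristT();np.save("T1.npy",T);im=robot.camera("wrist");cv2.imwrite("pics/w1.png",im[:,:,::-1])
print(robot.get_obs()["position"])
E
```

```text
[-8.01659896e-01  5.51092868e-01  1.32571160e+00  2.55870829e-04
  1.26561608e+00 -1.93533681e+00]
[ 0.53057658 -0.39688755  0.26689558]
```

View pics/w1.png

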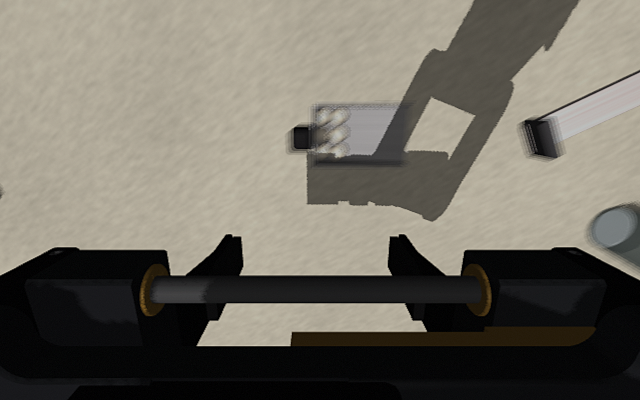

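```bash
python3 - <<'E'
from h import *
import cv2
T=wristT();np.save("T1.npy",T);im=robot.camera("wrist");cv2.imwrite("pics/w2.png",im[:,:,::-1])
o=robot.get_obs();print(o["position"],o["joint_velocities"])
cv2.imwrite("pics/w2c.png",cv2.resize(im[80:190,270:430,::-1],None,fx=5,fy=5,interpolation=cv2.INTER_CUBIC))
E
```

```text
[ 0.52983943 -0.39250156  0.2668556 ] [ 0.06027595 -0.05362025  0.10260302  0.05424771  0.05522354  0.02911927]
```

View pics/w2c.png

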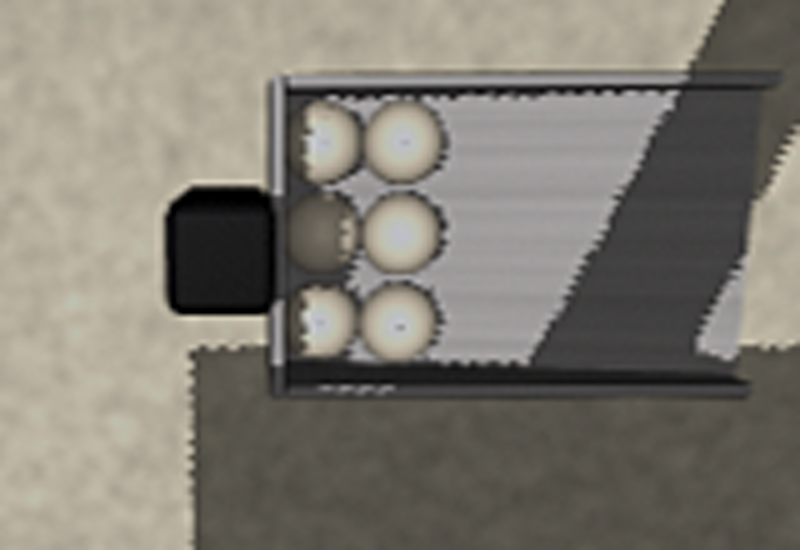

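```bash
python3 - <<'E'
from h import *
np.set_printoptions(precision=4,suppress=True)
T=np.load("T1.npy")
W=lambda x,y:(x/5+270-.4,y/5+80-.4)
print("post",cast("wrist",*W(220,259),.105,T))
p=[cast("wrist",*W(*q),.052,T) for q in[(272,77),(778,73),(272,396),(748,396)]]
print(p)
for a,b in((p[0],p[1]),(p[2],p[3])):print(np.degrees(np.arctan2(*(b-a)[1::-1])),np.linalg.norm(b-a))
d=p[0]-p[2];print("rear perp",np.degrees(np.arctan2(d[1],d[0]))-90,np.linalg.norm(d))
o=robot.get_obs();M=R.from_quat(o["tool_rot"]).as_matrix();print(o["time"],o["position"],M,np.degrees(np.arctan2(M[1,0],M[0,0])))
E
```

```text
post [ 0.4755 -0.3726  0.105 ]
[array([ 0.4481, -0.3477,  0.052 ]), array([ 0.4949, -0.2467,  0.052 ]), array([ 0.5122, -0.3773,  0.052 ]), array([ 0.5596, -0.2765,  0.052 ])]
65.14656300054362 0.11127743135630086
64.81047221678507 0.11139843115093144
rear perp 65.24441321973569 0.0705896730517049
2.25 [ 0.5298 -0.3925  0.2669] [[ 0.4279  0.0008 -0.9038]
 [ 0.9038 -0.0036  0.4279]
 [-0.0029 -1.     -0.0022]] 64.6661053662107
```

{"name": "carry_out", "arguments": {
  "moves": [
    [1,0,0,3,0,0,0],
    [1,0,0,6.1,0,0,0],
    [1,0,3,6.1,0,0,0],
    [1,0,6,6.1,0,0,0],
    [1,0,9,6.1,0,0,0],
    [1,0,9,6.1,0,0,0],
    [1,0,9,6.1,0,0,0],
    [1,0,9,6.1,0,0,0],
    [1,0,9,6.1,0,0,0]
  ]
}}

```text
time: 3.15
position: [0.4754, -0.3605, 0.1803]
tool_rot: [0.598, 0.38, -0.38, -0.595]
ft_force: [0.5, -0.0, 0.8]
grip_width: 0.0872
```

```bash
python3 - <<'E'
from h import *
np.set_printoptions(precision=4,suppress=True)
o=robot.get_obs();M=R.from_quat(o["tool_rot"]).as_matrix();print(o["time"],o["position"],M,np.degrees(np.arctan2(M[1,0],M[0,0])),o["q"])
print(M.T@(np.array([.4755,-.3726,.089])-o["position"])*100)
E
```

```text
3.15 [ 0.4754 -0.3605  0.1803] [[ 0.4228  0.0024 -0.9062]
 [ 0.9062 -0.0026  0.4228]
 [-0.0014 -1.     -0.0032]] 64.98707266609263 [-0.8359  0.5711  1.5724  0.      0.9946 -1.9701]
[-1.0846  9.132  -0.4905]
```

{"name": "carry_out", "arguments": {
  "moves": [
    [1,-1.1,0,-0.5,0,0,0],
    [1,-1.1,1,-0.5,0,0,0],
    [1,-1.1,3,-0.5,0,0,0],
    [1,-1.1,5,-0.5,0,0,0],
    [1,-1.1,7,-0.5,0,0,0],
    [1,-1.1,8,-0.5,0,0,0],
    [1,-1.1,9,-0.5,0,0,0],
    [1,-1.1,9,-0.5,0,0,0],
    [1,-1.1,9,-0.5,0,0,0]
  ]
}}

```text
time: 4.05
position: [0.4747, -0.3722, 0.0887]
tool_rot: [0.597, 0.38, -0.38, -0.596]
ft_force: [0.2, -1.2, 0.0]
grip_width: 0.0871
```

```bash
cat > v.py <<'E'
from h import *
import sys,cv2
np.set_printoptions(precision=4,suppress=True)
def show(tgt=None):
    o=robot.get_obs();M=R.from_quat(o["tool_rot"]).as_matrix();print(o["time"],o["position"],"yaw",np.degrees(np.arctan2(M[1,0],M[0,0])),"appr",M[:,1],"q",o["q"],"F",o["ft_force"],o["grip_width"])
    if tgt is not None: print("d cm",M.T@(np.array(tgt)-o["position"])*100)
    return o,M
def snap(n,f,box=None,k=1):
    T=wristT() if n=="wrist" else None
    im=robot.camera(n)[:,:,::-1]
    if box: im=im[box[1]:box[3],box[0]:box[2]]
    if k!=1: im=cv2.resize(im,None,fx=k,fy=k,interpolation=cv2.INTER_CUBIC)
    cv2.imwrite(f"pics/{f}.png",im);return T
E
python3 - <<'E'
from v import *
show([.4755,-.3726,.089])
snap("wrist","w3");snap("side","s3",(270,240,420,390),4)
E
```

```text
4.05 [ 0.4747 -0.3722  0.0887] yaw 64.96770317354554 appr [ 0.0004 -0.0005 -1.    ] q [-0.85    0.7112  1.6095  0.      0.8203 -1.9839] F [ 0.2215 -1.1968  0.0094] 0.08714759881654403
d cm [-0.005  -0.0256 -0.0951]
```

View pics/w3.png

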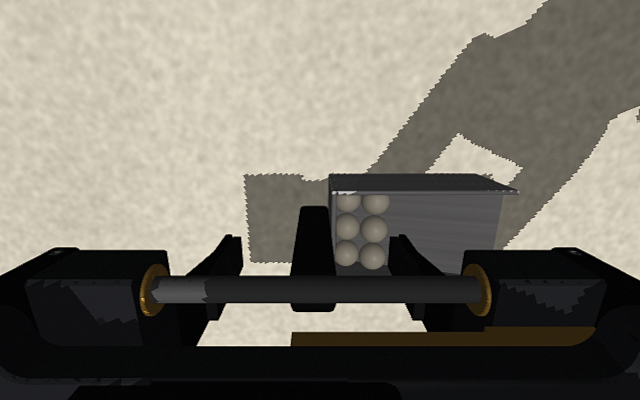

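View pics/s3.png

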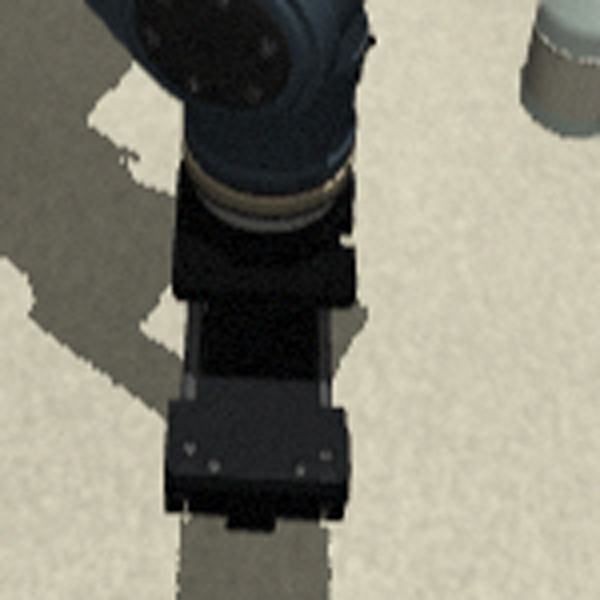

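The wrist view shows the post (col ~313) centred between the open fingers (240/390), six balls at the rear. Close.

{"name": "carry_out", "arguments": {
  "moves": [
    [0,0,0,-0.1,0,0,0],
    [0,0,0,-0.1,0,0,0],
    [0,0,0,-0.1,0,0,0],
    [0,0,0,-0.1,0,0,0],
    [0,0,0,-0.1,0,0,0],
    [0,0,0,-0.1,0,0,0],
    [0,0,0,-0.1,0,0,0],
    [0,0,0,-0.1,0,0,0]
  ],
  "force": 50
}}

```text
time: 4.95
position: [0.4753, -0.3723, 0.0884]
tool_rot: [-0.596, -0.38, 0.38, 0.596]
ft_force: [-0.8, -0.8, 0.6]
grip_width: 0.0312
```

```bash
python3 - <<'E'
from v import *
show()
E
```

```text
4.95 [ 0.4753 -0.3723  0.0884] yaw 64.97272164297897 appr [-0.0001  0.     -1.    ] q [-0.8493  0.7124  1.6075 -0.      0.8218 -1.9832] F [-0.8357 -0.7559  0.6199] 0.031159327104398258
```

{"name": "carry_out", "arguments": {
  "moves": [
    [0,0,0,0,0,0,0],
    [0,0,0,0,0,0,0],
    [0,0,0,0,0,0,0],
    [0,0,0,0,0,0,0],
    [0,0,0,0,0,0,0],
    [0,0,-0.3,0,0,0,0],
    [0,0,-0.8,0,0,0,0],
    [0,0,-1.5,0,0,0,0],
    [0,0,-2.2,0,0,0,0],
    [0,0,-3,0,0,0,0],
    [0,0,-3,0,0,0,0],
    [0,0,-3,0,0,0,0]
  ]
}}

```text
time: 6.15
position: [0.4755, -0.3724, 0.119]
tool_rot: [0.597, 0.38, -0.38, -0.596]
ft_force: [-0.8, -0.1, -3.6]
grip_width: 0.0217
```

```bash
python3 - <<'E'
from v import *
show();T=snap("wrist","w4")
E
```

```text
6.15 [ 0.4755 -0.3724  0.119 ] yaw 64.97482937511478 appr [ 0.0006 -0.0007 -1.    ] q [-0.8492  0.6663  1.593  -0.      0.8814 -1.9833] F [-0.8411 -0.0733 -3.6111] 0.02172538326211045
```

View pics/w4.png

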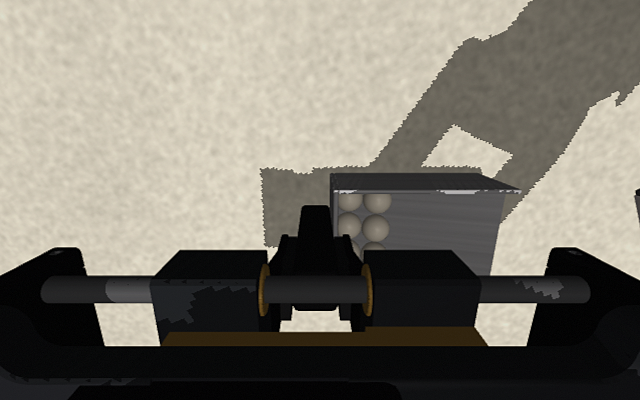

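```bash
python3 - <<'E'
from v import *
from scipy.optimize import least_squares
S=lambda x,y:(x/3.4+170-.4,y/3.4+140-.4)
A=lambda x,y:(x/4+230-.4,y/4+140-.4)
# outer rim points: top edge of rim as seen
sp=[cast("scene",*S(*p),.187)[:2] for p in[(533,130),(718,130),(625,56),(570,70),(680,70)]]
ap=[cast("side",*A(*p),.187)[:2] for p in[(201,122),(410,125),(305,65),(250,74),(360,76)]]
for P in(sp,ap,sp+ap):
    P=np.array(P);r=least_squares(lambda c:np.hypot(*(P-c[:2]).T)-.0765,[.6,.11]);print(r.x,r.fun)
E
```

```text
[0.6044 0.1124] [-0.0017 -0.0027  0.0001 -0.0009  0.0007]
[0.5991 0.1031] [-0.0022 -0.0008  0.0021 -0.0002 -0.0028]
[0.6017 0.108 ] [-0.0061  0.0019 -0.0022 -0.0056  0.0015 -0.0008 -0.0003 -0.0034 -0.0044
 -0.0077]
```

{"name": "carry_out", "arguments": {
  "moves": [
    [0,0,-1,0,0,0,0],
    [0,0,-3,0,0,0,0],
    [0,0,-5.5,0,0,0,0],
    [0,0,-8,0,0,0,0],
    [0,0,-10.5,0,0,0,0],
    [0,0,-13,0,0,0,0],
    [0,0,-15.5,0,0,0,0],
    [0,0,-18,0,0,0,0],
    [0,0,-19.5,0,0,0,0],
    [0,0,-20,0,0,0,0],
    [0,0,-20,0,0,0,0],
    [0,0,-20,0,0,0,0]
  ]
}}

```text
time: 7.4
position: [0.4748, -0.3716, 0.3174]
tool_rot: [-0.596, -0.38, 0.38, 0.597]
ft_force: [0.1, 0.3, -4.2]
grip_width: 0.0213
```

{"name": "carry_out", "arguments": {
  "moves": [
    [0,0.4,0,0.2,0,0.01,0],
    [0,1.7,0,0.9,0,0.045,0],
    [0,3.4,0,1.8,0,0.09,0],
    [0,5.6,0,2.8,0,0.15,0],
    [0,7.9,0,4.1,0,0.21,0],
    [0,10.3,0,5.3,0,0.27,0],
    [0,12.6,0,6.5,0,0.335,0],
    [0,15,0,7.7,0,0.4,0],
    [0,17.5,0,9,0,0.465,0],
    [0,20.1,0,10.3,0,0.53,0],
    [0,22.7,0,11.6,0,0.6,0],
    [0,25.3,0,12.9,0,0.67,0],
    [0,27.8,0,14.2,0,0.735,0],
    [0,30.2,0,15.4,0,0.8,0],
    [0,32.5,0,16.6,0,0.86,0],
    [0,34.9,0,17.8,0,0.925,0],
    [0,37,0,18.9,0,0.98,0],
    [0,38.6,0,19.7,0,1.02,0],
    [0,39.6,0,20.2,0,1.05,0],
    [0,40,0,20.4,0,1.06,0]
  ]
}}

```text
time: 9.4
position: [0.4585, 0.0779, 0.3177]
tool_rot: [-0.706, -0.026, 0.027, 0.707]
ft_force: [0.1, -1.2, -4.0]
grip_width: 0.0218
```

```bash
python3 - <<'E'
from v import *
snap("side","s5a")
show([.458,.108,.32]);T=snap("wrist","w5");np.save("T5.npy",T);snap("scene","c5",(240,100,440,250),4)
E
```

```text
9.45 [0.4588 0.0778 0.3178] yaw 4.280076426248409 appr [-0.0022  0.001  -1.    ] q [-0.0733  0.2223  1.7229  0.0009  1.1987 -0.1484] F [ 0.0374 -0.0257 -4.8767] 0.02153722568216108
d cm [ 0.1488 -0.216   3.0153]
```

View pics/w5.png

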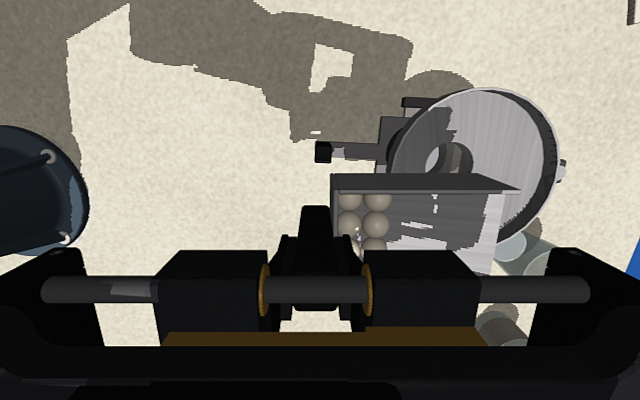

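View pics/c5.png

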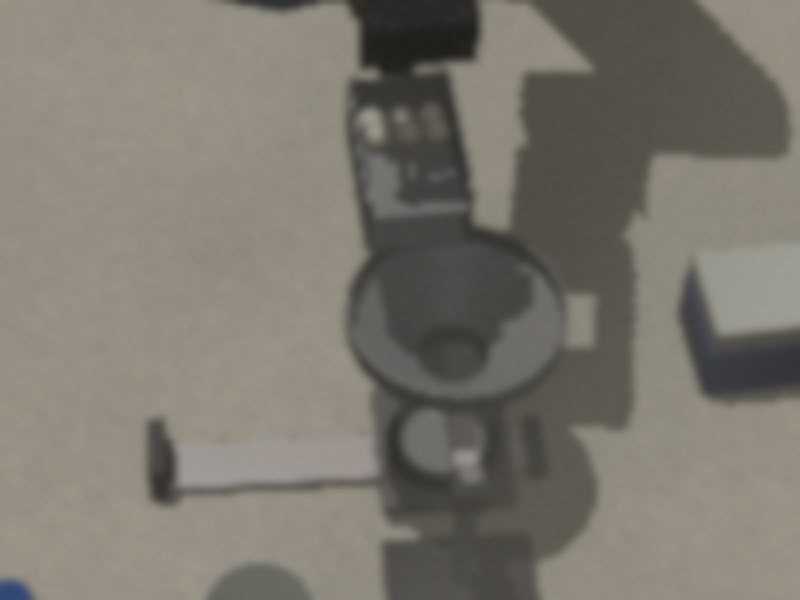

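View pics/s5a.png

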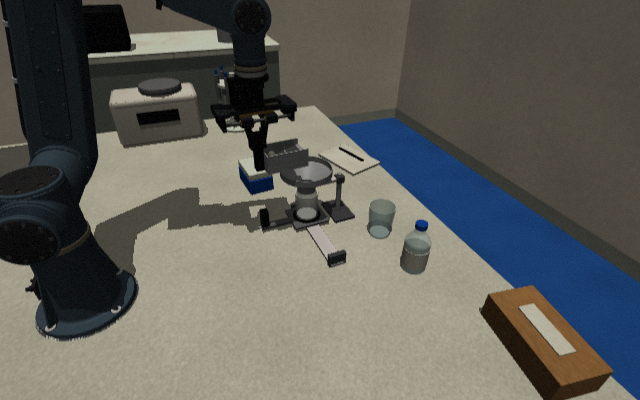

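```bash
python3 - <<'E'
import cv2
im=cv2.imread("pics/w5.png")[70:280,300:580];cv2.imwrite("pics/w5c.png",cv2.resize(im,None,fx=2.8,fy=2.8,interpolation=cv2.INTER_CUBIC))
E
```

```text
(no output)
```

View pics/w5c.png

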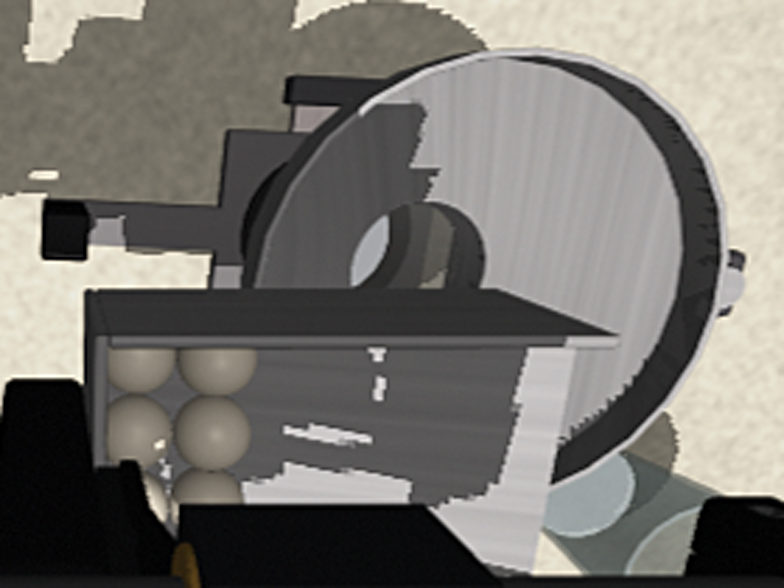

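```bash
python3 - <<'E'
from v import *
from scipy.optimize import least_squares
T=np.load("T5.npy")
W=lambda x,y:(x/2.8+300-.4,y/2.8+70-.4)
P=np.array([cast("wrist",*W(*p),.187,T)[:2] for p in[(540,49),(640,80),(700,145),(728,225),(722,300),(690,370),(640,432),(555,488),(440,66),(360,112),(300,172),(262,250)]])
r=least_squares(lambda c:np.hypot(*(P-c[:2]).T)-c[2],[.6,.11,.076]);print(r.x,r.fun)
print("handle",cast("wrist",*W(65,231),.075,T))
print("handle edge",[cast("wrist",*W(*p),.075,T) for p in[(43,201),(89,201),(43,258),(87,258)]])
W0=[cast("wrist",*W(*p),.02,T) for p in[(90,208),(218,206)]];print(W0)
S=lambda x,y:(x/4+240-.4,y/4+100-.4)
P=np.array([cast("scene",*S(*p),.187)[:2] for p in[(347,320),(567,320),(385,255),(540,255),(500,237)]])
r=least_squares(lambda c:np.hypot(*(P-c[:2]).T)-.0765,[.6,.11]);print(r.x,r.fun)
E
```

```text
[0.6004 0.1131 0.0753] [ 0.0002  0.0002 -0.0004  0.0005  0.0006 -0.0004 -0.0003 -0.     -0.0003
 -0.0007  0.0002  0.0005]
handle [0.4657 0.1095 0.075 ]
handle edge [array([0.4549, 0.122 , 0.075 ]), array([0.4753, 0.1236, 0.075 ]), array([0.4568, 0.0966, 0.075 ]), array([0.4767, 0.0981, 0.075 ])]
[array([0.4793, 0.115 , 0.02  ]), array([0.5443, 0.1209, 0.02  ])]
[0.6084 0.1143] [ 0.0005 -0.0035 -0.0029  0.0026  0.0002]
```

{"name": "carry_out", "arguments": {
  "moves": [
    [0,0,0,0.5,0,0.01,0],
    [0,0,0,1.3,0,0.03,0],
    [0,0,0,2.2,0,0.05,0],
    [0,0,0.3,3,0,0.065,0],
    [0,0,0.9,3.5,0,0.075,0],
    [0,0,1.7,3.5,0,0.075,0],
    [0,0,2.5,3.5,0,0.075,0],
    [0,0,3.1,3.5,0,0.075,0],
    [0,0,3.4,3.5,0,0.075,0],
    [0,0,3.4,3.5,0,0.075,0],
    [0,0,3.4,3.5,0,0.075,0]
  ]
}}

```text
time: 10.65
position: [0.4574, 0.1113, 0.2846]
tool_rot: [0.707, -0.0, 0.001, -0.707]
ft_force: [-0.3, 0.2, -3.6]
grip_width: 0.0218
```

```bash
python3 - <<'E'
from v import *
show([.456,.113,.283]);snap("side","s6",(230,100,430,250),4);snap("wrist","w6",(300,70,580,280),2.8)
E
```

```text
10.65 [0.4574 0.1113 0.2846] yaw -0.07146057829314509 appr [ 0.0003 -0.     -1.    ] q [ 0.0006  0.2699  1.7601 -0.      1.1113  0.0018] F [-0.2861  0.169  -3.5733] 0.02176889107027789
d cm [-0.1354  0.1571  0.1747]
```

View pics/s6.png

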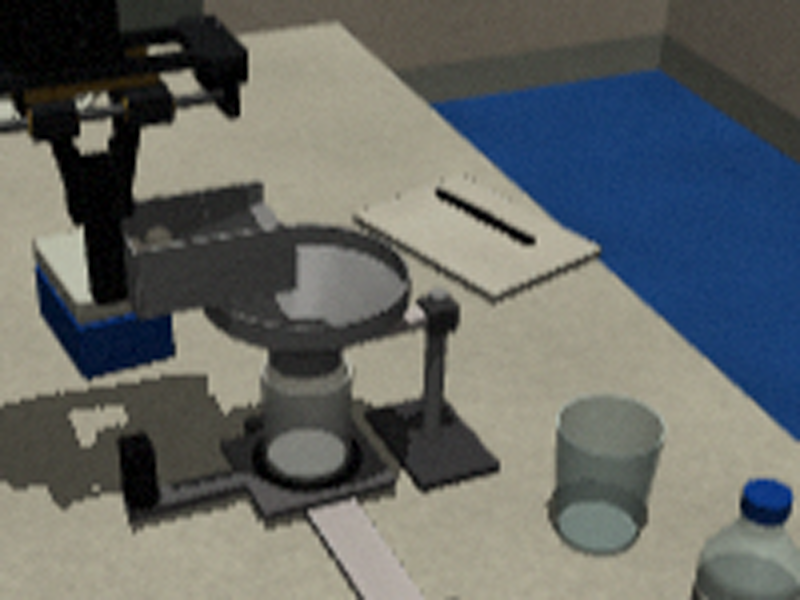

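View pics/w6.png

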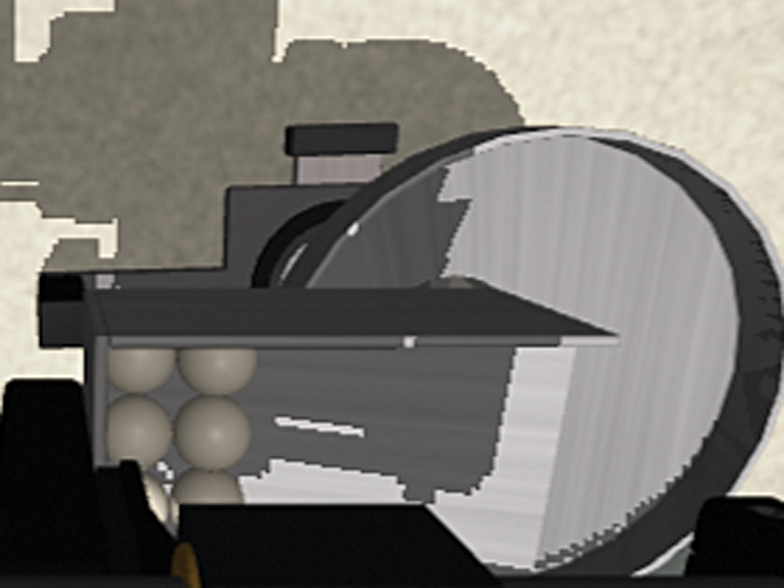

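{"name": "carry_out", "arguments": {
  "moves": [
    [0,0.2,-0.4,0.1,0,0,0.035],
    [0,0.5,-1.06,0.1,0,0,0.087],
    [0,0.85,-1.6,0.1,0,0,0.135],
    [0,1.11,-2.07,0.1,0,0,0.175],
    [0,1.5,-2.65,0.1,0,0,0.227],
    [0,1.65,-2.85,0.1,0,0,0.245],
    [0,1.8,-3.03,0.1,0,0,0.262],
    [0,1.87,-3.13,0.1,0,0,0.27],
    [0,1.94,-3.22,0.1,0,0,0.279],
    [0,2.02,-3.3,0.1,0,0,0.288],
    [0,2.09,-3.39,0.1,0,0,0.297],
    [0,2.16,-3.48,0.1,0,0,0.305],
    [0,2.24,-3.57,0.1,0,0,0.314],
    [0,2.32,-3.66,0.1,0,0,0.323],
    [0,2.4,-3.75,0.1,0,0,0.332],
    [0,2.48,-3.83,0.1,0,0,0.34],
    [0,2.56,-3.92,0.1,0,0,0.349],
    [0,2.56,-3.92,0.1,0,0,0.349],
    [0,2.56,-3.92,0.1,0,0,0.349]
  ]
}}

```text
time: 12.65
position: [0.4827, 0.1124, 0.3236]
tool_rot: [-0.696, 0.123, 0.123, 0.696]
ft_force: [0.4, -0.2, -4.5]
grip_width: 0.0219
```

```bash
python3 - <<'E'
from v import *
show();snap("side","s7",(230,100,430,250),4);snap("wrist","w7",(300,70,580,280),2.8)
E
```

```text
12.65 [0.4827 0.1124 0.3236] yaw -0.056512560942532104 appr [-0.3422  0.0004 -0.9396] q [0.0022 0.4174 1.4529 0.0011 1.6206 0.0031] F [ 0.4114 -0.2369 -4.487 ] 0.021852669735717572
```

View pics/s7.png

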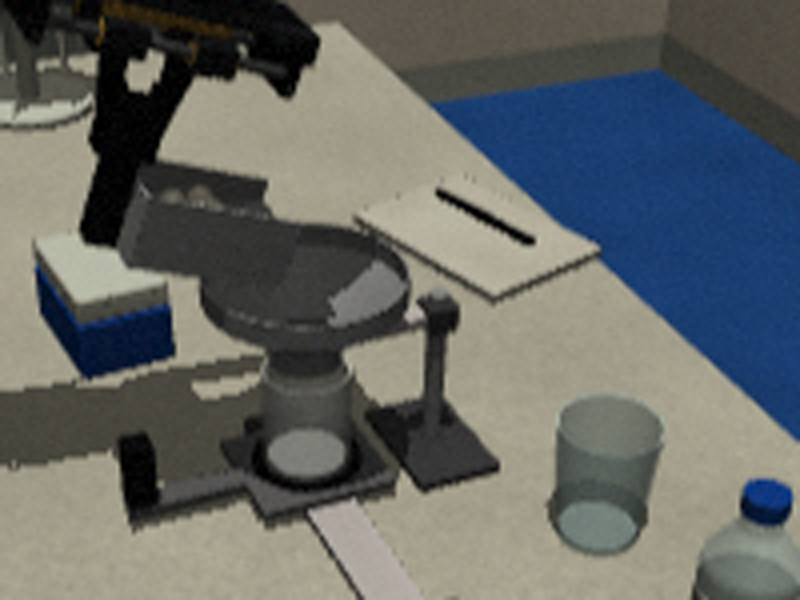

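View pics/w7.png

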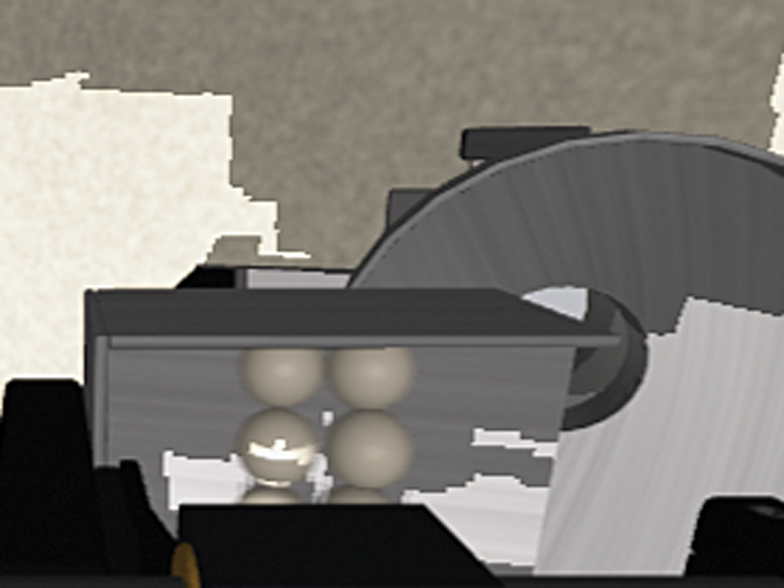

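{"name": "carry_out", "arguments": {
  "moves": [
    [0,0,0,0,0,0,0],
    [0,0,0,0,0,0,0],
    [0,0,0,0,0,0,0],
    [0,0,0,0,0,0,0],
    [0,0,0,0,0,0,0],
    [0,0,0,0,0,0,0]
  ]
}}

```text
time: 13.35
position: [0.4829, 0.1124, 0.3239]
tool_rot: [-0.696, 0.123, 0.122, 0.696]
ft_force: [0.1, 0.9, -2.6]
grip_width: 0.0214
```

```bash
python3 - <<'E'
from v import *
show();snap("side","s8",(230,100,430,250),4);snap("wrist","w8",(300,70,580,280),2.8)
E
```

```text
13.35 [0.4829 0.1124 0.3239] yaw -0.057323588641912136 appr [-0.3414  0.0004 -0.9399] q [0.0022 0.4169 1.4526 0.0011 1.6205 0.0031] F [ 0.0509  0.8996 -2.6496] 0.021363835616843633
```

View pics/s8.png

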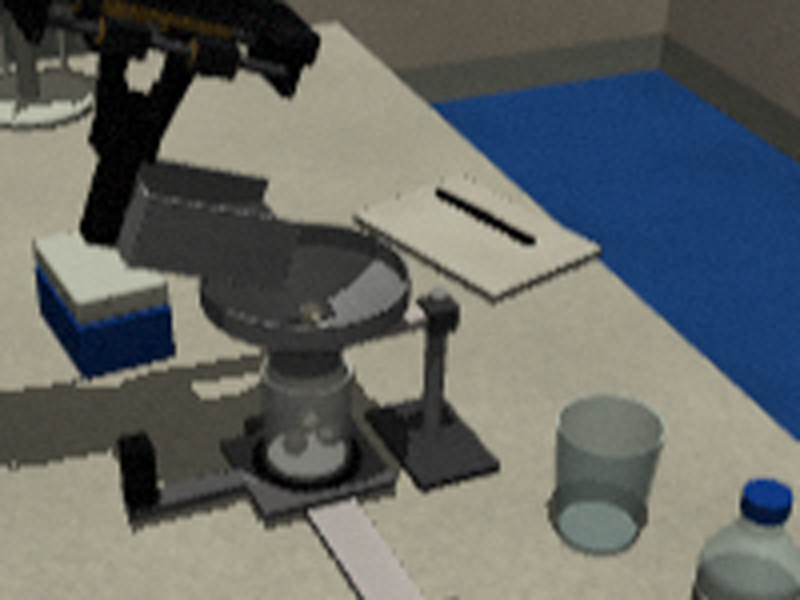

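View pics/w8.png

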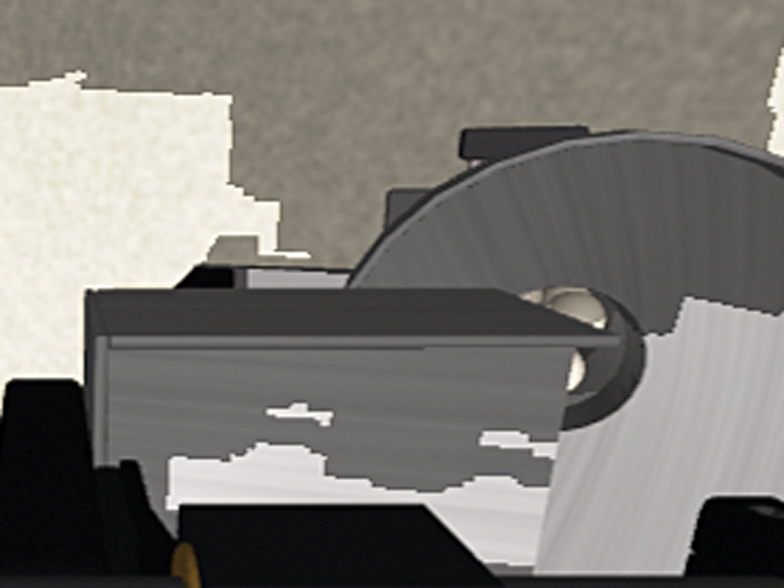

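{"name": "carry_out", "arguments": {
  "moves": [
    [0,0.5,-1.06,0,0,0,0.087],
    [0,1.1,-2.07,0,0,0,0.175],
    [0,1.8,-3.03,0,0,0,0.262],
    [0,2.56,-3.92,0,0,0,0.349],
    [0,2.56,-3.92,0,0,0,0.349],
    [0,2.56,-3.92,0,0,0,0.349],
    [0,2.56,-3.92,0,0,0,0.349],
    [0,2.56,-3.92,0,0,0,0.349]
  ]
}}

```text
time: 14.25
position: [0.5194, 0.1125, 0.3525]
tool_rot: [-0.665, 0.242, 0.241, 0.665]
ft_force: [0.0, 0.3, -1.2]
grip_width: 0.022
```

```bash
python3 - <<'E'
from v import *
show();snap("side","s9",(230,100,430,250),4);snap("wrist","w9")
E
```

```text
14.25 [0.5194 0.1125 0.3525] yaw -0.03950564564226437 appr [-0.6418  0.0005 -0.7669] q [0.0019 0.6115 1.1549 0.002  2.072  0.003 ] F [ 0.0403  0.3145 -1.2184] 0.02195308901510972
```

View pics/s9.png

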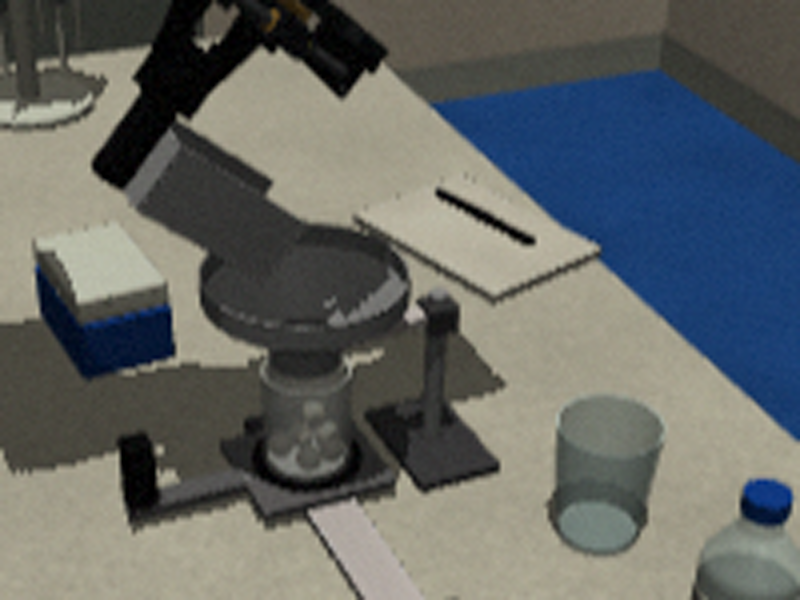

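View pics/w9.png

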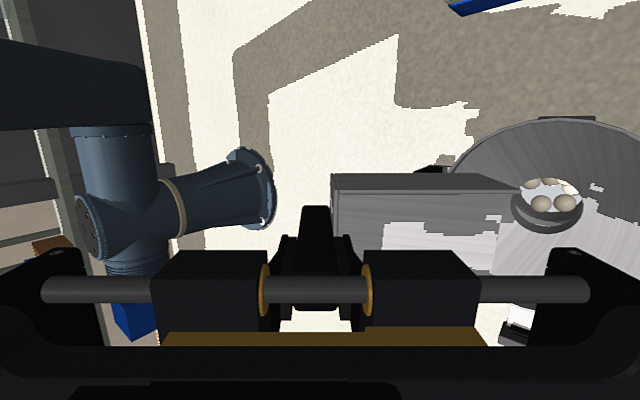

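{"name": "carry_out", "arguments": {
  "moves": [
    [0,-0.65,-0.77,0,0,0,0],
    [0,-1.3,-1.53,0,0,0,0],
    [0,-2,-0.8,0,0,0,-0.087],
    [0,-2.66,-0.06,0,0,0,-0.175],
    [0,-3.2,0.7,0,0,0,-0.262],
    [0,-3.64,1.5,0,0,0,-0.349],
    [0,-3.95,2.3,0,0,0,-0.436],
    [0,-4.2,3.08,0,0,0,-0.524],
    [0,-4.3,3.85,0,0,0,-0.611],
    [0,-4.37,4.61,0,0,0,-0.697],
    [0,-4.37,4.61,0,0,0,-0.697],
    [0,-4.37,4.61,0,0,0,-0.697]
  ]
}}

```text
time: 15.55
position: [0.457, 0.1124, 0.3457]
tool_rot: [-0.707, 0.001, 0.0, 0.707]
ft_force: [-0.2, 0.3, -2.0]
grip_width: 0.0213
```

```bash
python3 - <<'E'
from v import *
o,M=show([.4755,-.3724,.2]);snap("wrist","w10");snap("side","s10",(230,140,430,290),4)
Tg=R.from_matrix(np.array([[.4226,0,-.9063],[.9063,0,.4226],[0,-1,0]]));print((R.from_matrix(M).inv()*Tg).as_rotvec())
E
```

```text
15.55 [0.457  0.1124 0.3457] yaw -0.05628828075429607 appr [-0.0011  0.     -1.    ] q [0.0031 0.2001 1.6694 0.     1.2733 0.0041] F [-0.1571  0.2539 -1.9669] 0.02128559076715291
d cm [  1.9146  14.5674 -48.4815]
[-0.0007 -1.1355 -0.001 ]
```

View pics/w10.png

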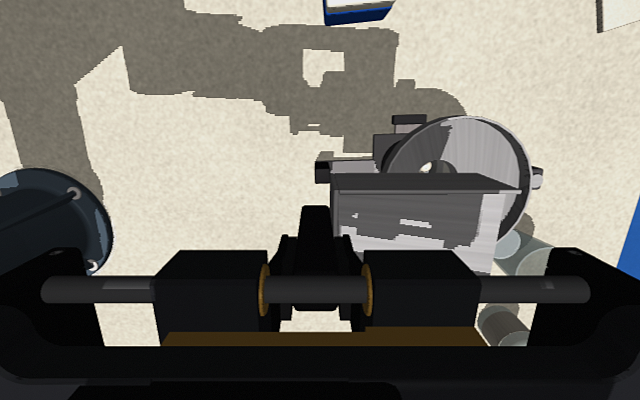

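View pics/s10.png

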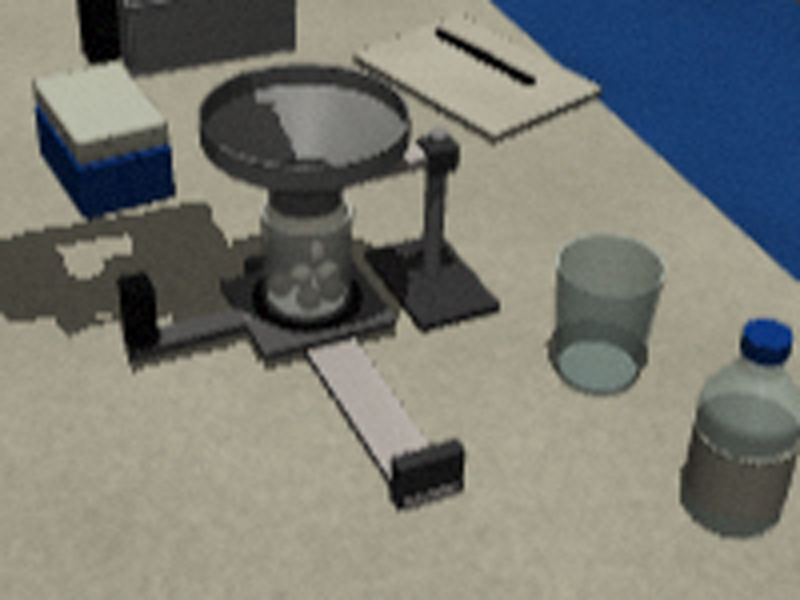

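{"name": "carry_out", "arguments": {
  "moves": [
    [0,0,0,-0.7,0,-0.015,0],
    [0,0.1,0,-2.4,0,-0.055,0],
    [0,0.2,0,-4.8,0,-0.11,0],
    [0,0.3,0,-7.3,0,-0.17,0],
    [0,0.4,0,-10.2,0,-0.24,0],
    [0,0.5,0,-13.1,0,-0.31,0],
    [0,0.6,0,-16,0,-0.375,0],
    [0,0.8,0,-19,0,-0.445,0],
    [0,0.9,0,-22,0,-0.515,0],
    [0,1,1,-25,0,-0.585,0],
    [0,1.1,2,-28,0,-0.655,0],
    [0,1.2,3.5,-31,0,-0.725,0],
    [0,1.3,5,-34,0,-0.795,0],
    [0,1.5,6.5,-37,0,-0.865,0],
    [0,1.6,8,-40,0,-0.935,0],
    [0,1.7,9.5,-43,0,-1.005,0],
    [0,1.8,11,-45.5,0,-1.065,0],
    [0,1.9,12.5,-47.3,0,-1.105,0],
    [0,1.9,13.5,-48.2,0,-1.13,0],
    [0,1.9,14,-48.5,0,-1.135,0]
  ]
}}

```text
time: 17.65
position: [0.4758, -0.3749, 0.2027]
tool_rot: [-0.596, -0.379, 0.38, 0.597]
ft_force: [0.7, 0.5, -2.6]
grip_width: 0.0217
```

{"name": "carry_out", "arguments": {
  "moves": [
    [0,0,0,0,0,0,0],
    [0,0,0,0,0,0,0]
  ]
}}

```text
time: 17.85
position: [0.4759, -0.3725, 0.2046]
tool_rot: [-0.596, -0.38, 0.38, 0.597]
ft_force: [0.0, -0.4, -2.6]
grip_width: 0.0215
```

```bash
python3 - <<'E'
from v import *
o,M=show([.4755,-.3724,.09])
Tg=R.from_matrix(np.array([[.4226,0,-.9063],[.9063,0,.4226],[0,-1,0]]));print((R.from_matrix(M).inv()*Tg).as_rotvec())
snap("wrist","w11")
E
```

```text
17.85 [ 0.4759 -0.3725  0.2046] yaw 64.96742235304804 appr [-0.0011  0.0003 -1.    ] q [-0.8487  0.5506  1.5283 -0.0007  1.0637 -1.9823] F [ 0.0149 -0.446  -2.5653] 0.02154390219099449
d cm [-0.0004 11.4601  0.0252]
[-0.0011 -0.0006 -0.0001]
```

View pics/w11.png

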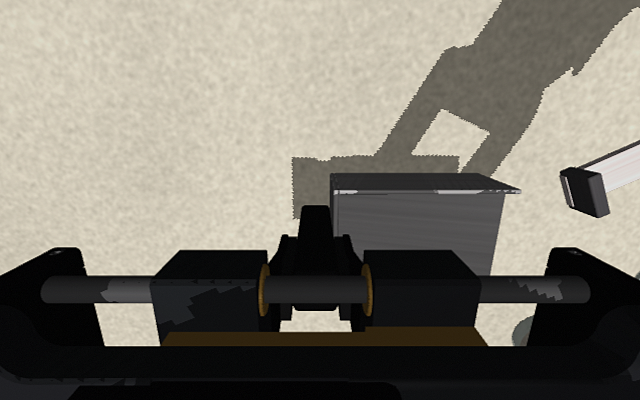

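{"name": "carry_out", "arguments": {
  "moves": [
    [0,0,1,0,0,0,0],
    [0,0,3,0,0,0,0],
    [0,0,5,0,0,0,0],
    [0,0,7,0,0,0,0],
    [0,0,9,0,0,0,0],
    [0,0,10.3,0,0,0,0],
    [0,0,10.9,0,0,0,0],
    [0,0,11.2,0,0,0,0],
    [0,0,11.4,0,0,0,0],
    [0,0,11.5,0,0,0,0],
    [0,0,11.55,0,0,0,0],
    [0,0,11.6,0,0,0,0],
    [0,0,11.6,0,0,0,0]
  ]
}}

```text
time: 19.2
position: [0.4754, -0.3728, 0.0888]
tool_rot: [0.596, 0.38, -0.38, -0.596]
ft_force: [-0.1, 0.6, -2.4]
grip_width: 0.0217
```

```bash
python3 - <<'E'
from v import *
o,M=show([.4755,-.3724,.0884])
E
```

```text
19.2 [ 0.4754 -0.3728  0.0888] yaw 64.97291642451543 appr [-0.0006 -0.0005 -1.    ] q [-0.8493  0.7122  1.6062 -0.001   0.8232 -1.9826] F [-0.0685  0.5528 -2.3798] 0.02169678338149838
d cm [0.0354 0.0422 0.0104]
```

Not quite touching (still −2.4 N of weight); ease down by another millimetre, then open.

{"name": "carry_out", "arguments": {
  "moves": [
    [0,0,0.05,0,0,0,0],
    [0,0,0.1,0,0,0,0],
    [0,0,0.1,0,0,0,0]
  ]
}}

```text
time: 19.5
position: [0.4754, -0.3728, 0.0884]
tool_rot: [0.597, 0.38, -0.38, -0.596]
ft_force: [-1.0, 0.7, 4.8]
grip_width: 0.0215
```

Contact (+4.8 N). Open and retreat upward.

{"name": "carry_out", "arguments": {
  "moves": [
    [1,0,0,0,0,0,0],
    [1,0,0,0,0,0,0],
    [1,0,0,0,0,0,0],
    [1,0,0,0,0,0,0],
    [1,0,0,0,0,0,0],
    [1,0,0,0,0,0,0],
    [1,0,0,0,0,0,0],
    [1,0,0,0,0,0,0],
    [1,0,0,0,0,0,0],
    [1,0,0,0,0,0,0],
    [1,0,-2,0,0,0,0],
    [1,0,-5,0,0,0,0],
    [1,0,-8,0,0,0,0],
    [1,0,-12,0,0,0,0],
    [1,0,-16,0,0,0,0],
    [1,0,-16,0,0,0,0],
    [1,0,-16,0,0,0,0]
  ]
}}

```text
time: 21.2
position: [0.4757, -0.3728, 0.2487]
tool_rot: [0.597, 0.38, -0.38, -0.596]
ft_force: [0.4, -0.6, 0.1]
grip_width: 0.087
```

```bash
python3 - <<'E'
from v import *
o,M=show([.466,.11,.20]);snap("wrist","w12");snap("side","s12");T=snap("scene","c12")
Tg=R.from_matrix(np.array([[1,0,0],[0,0,1],[0,-1,0]]));print((R.from_matrix(M).inv()*Tg).as_rotvec())
E
```

```text
21.2 [ 0.4757 -0.3728  0.2487] yaw 64.9741262765838 appr [ 0.0006 -0.0018 -1.    ] q [-0.8491  0.4977  1.4862 -0.0008  1.1559 -1.9828] F [ 0.4005 -0.5887  0.1366] 0.08701885705881897
d cm [43.3456  4.7761 21.3116]
[ 0.002   1.134  -0.0005]
```

View pics/s12.png

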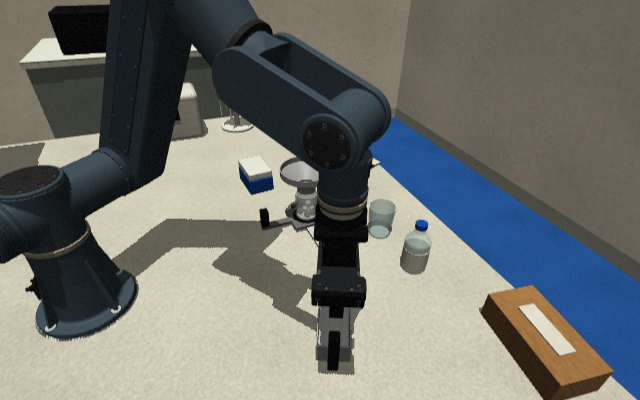

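View pics/w12.png

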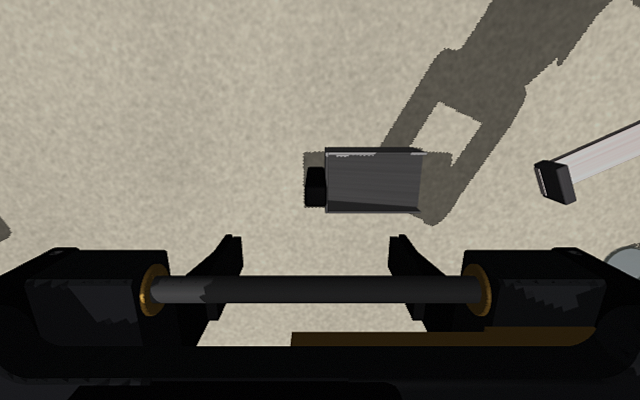

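{"name": "carry_out", "arguments": {
  "moves": [
    [1,1,0,0.6,0,0,0],
    [1,3.5,0,2,0,-0.03,0],
    [1,7,-1.1,4,0,-0.07,0],
    [1,10.5,-1.1,5.9,0,-0.11,0],
    [1,14,-1.1,7.9,0,-0.145,0],
    [1,17.5,-1.1,9.8,0,-0.18,0],
    [1,21,-1.1,11.8,0,-0.217,0],
    [1,24.5,-1.1,13.8,0,-0.253,0],
    [1,28,-1.1,15.7,0,-0.29,0],
    [1,31.5,-1.1,17.7,0,-0.325,0],
    [1,35,-1.1,19.7,0,-0.36,0],
    [1,38.5,-1.1,21.6,0,-0.4,0],
    [1,41,-1.1,23,0,-0.425,0],
    [1,42.2,-1.1,23.7,0,-0.436,0],
    [1,42.2,-1.1,23.7,0,-0.436,0],
    [1,42.2,-1.1,23.7,0,-0.436,0],
    [1,42.2,-1.1,23.7,0,-0.436,0]
  ]
}}

```text
time: 23.05
position: [0.4391, 0.1094, 0.2582]
tool_rot: [-0.5, -0.499, 0.5, 0.501]
ft_force: [0.8, -0.4, 0.1]
grip_width: 0.0869
```

```bash
python3 - <<'E'
from v import *
o,M=show([.44,.11,.26]);T=snap("wrist","w13");np.save("T13.npy",T);snap("side","s13")
E
```

```text
23.05 [0.4391 0.1094 0.2582] yaw 89.89655653674335 appr [-0.0018 -0.0003 -1.    ] q [-0.0036  0.2812  1.8338 -0.0003  1.0284 -1.5724] F [ 0.7994 -0.4267  0.0709] 0.08691777305016694
d cm [ 0.0648 -0.1783 -0.0905]
```

View pics/w13.png

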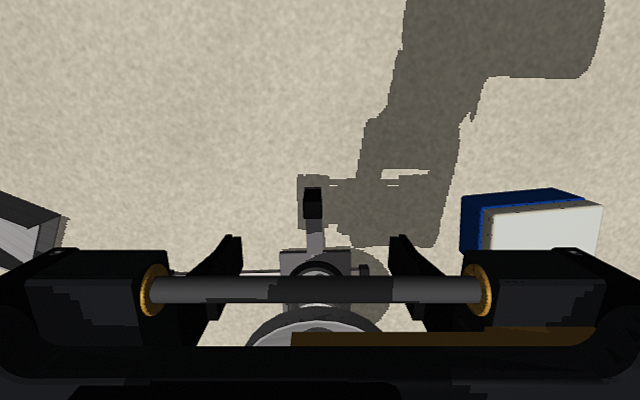

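View pics/s13.png

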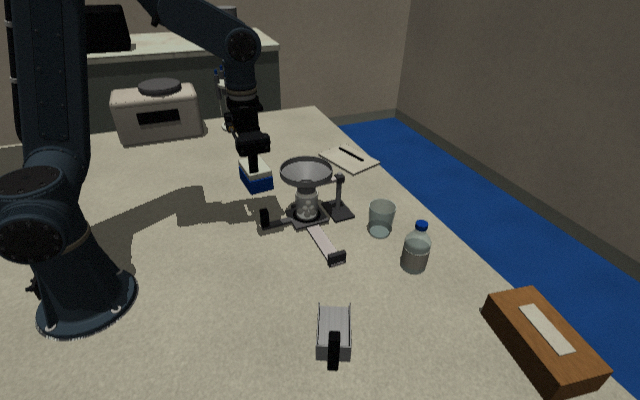

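```bash
python3 - <<'E'
import cv2
im=cv2.imread("pics/w13.png")[170:280,240:400];cv2.imwrite("pics/w13c.png",cv2.resize(im,None,fx=5,fy=5,interpolation=cv2.INTER_CUBIC))
E
```

```text
(no output)
```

View pics/w13c.png

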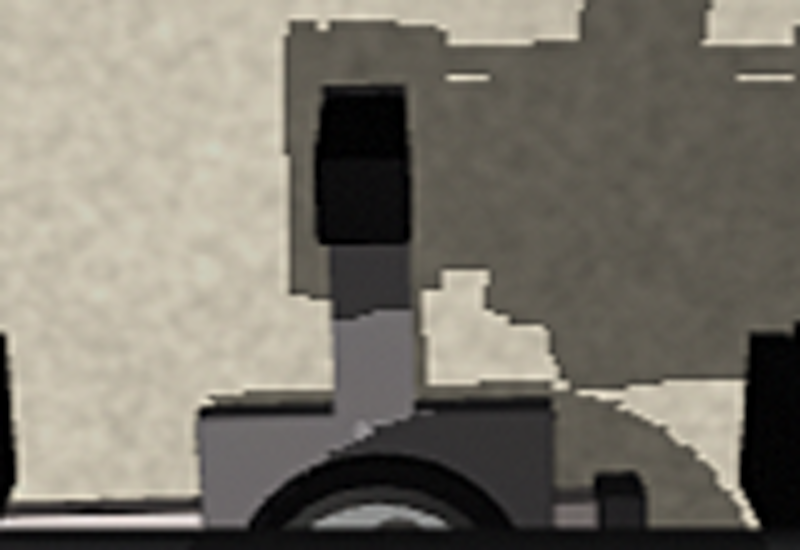

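```bash
python3 - <<'E'
from v import *
T=np.load("T13.npy")
W=lambda x,y:(x/5+240-.4,y/5+170-.4)
h=cast("wrist",*W(364,201),.075,T);print(h)
a=[cast("wrist",*W(*p),.02,T) for p in[(331,250),(335,405),(412,250),(415,400)]];print(a)
for i,j in((0,1),(2,3)):
    d=a[j]-a[i];print(np.degrees(np.arctan2(d[1],d[0])))
b=[cast("wrist",*W(*p),.012,T) for p in[(198,413),(553,405)]];d=b[1]-b[0];print(b,np.degrees(np.arctan2(d[1],d[0]))-90)
b=[cast("wrist",*W(*p),.075,T) for p in[(318,244),(410,242)]];d=b[1]-b[0];print(b,np.degrees(np.arctan2(d[1],d[0]))-90)
o,M=show()
al=-.2
Tg=np.array([[0,0,-1],[1,0,0],[0,-1,0]])@R.from_rotvec([al,0,0]).as_matrix()
print("appr",Tg[:,1])
g=np.array([h[0],h[1],.055])
for back in(.09,0):
    t=g-Tg[:,1]*(.006)+np.array([-.0,0,back])
    print(M.T@(t-o["position"])*100,(R.from_matrix(M).inv()*R.from_matrix(Tg)).as_rotvec(), t)
E
```

```text
[0.4655 0.1073 0.075 ]
[array([0.4975, 0.0978, 0.02  ]), array([0.5428, 0.0985, 0.02  ]), array([0.4975, 0.1194, 0.02  ]), array([0.5413, 0.1205, 0.02  ])]
0.8049443552176963
1.387373334487502
[array([0.5491, 0.0597, 0.012 ]), array([0.5467, 0.1594, 0.012 ])] 1.3803412546868827
[array([0.4757, 0.0968, 0.075 ]), array([0.4753, 0.1177, 0.075 ])] 1.274852428494782
23.15 [0.4393 0.1091 0.2584] yaw 89.85935406099819 appr [-0.0014 -0.0002 -1.    ] q [-0.0041  0.2811  1.8335 -0.0002  1.0285 -1.5724] F [0.3363 0.4641 0.0166] 0.08731539925980744
appr [ 0.1987  0.     -0.9801]
[-0.1782 10.7456 -2.5113] [-0.2014 -0.0024 -0.0004] [0.4643 0.1073 0.1509]
[-0.1767 19.7456 -2.5242] [-0.2014 -0.0024 -0.0004] [0.4643 0.1073 0.0609]
```

{"name": "carry_out", "arguments": {
  "moves": [
    [1,0,1,-1,-0.07,-0.01,0],
    [1,-0.1,3,-2,-0.14,-0.022,0],
    [1,-0.2,6,-2.5,-0.2,-0.022,0],
    [1,-0.2,9,-2.5,-0.2,-0.022,0],
    [1,-0.2,12,-2.5,-0.2,-0.022,0],
    [1,-0.2,14,-2.5,-0.2,-0.022,0],
    [1,-0.2,16,-2.5,-0.2,-0.022,0],
    [1,-0.2,18,-2.5,-0.2,-0.022,0],
    [1,-0.2,19,-2.5,-0.2,-0.022,0],
    [1,-0.2,19.5,-2.5,-0.2,-0.022,0],
    [1,-0.2,19.5,-2.5,-0.2,-0.022,0],
    [1,-0.2,19.5,-2.5,-0.2,-0.022,0]
  ]
}}

```text
time: 24.35
position: [0.4646, 0.1079, 0.0641]
tool_rot: [0.542, 0.553, -0.453, -0.442]
ft_force: [-0.2, -0.8, -0.1]
grip_width: 0.0872
```

```bash
python3 - <<'E'
from v import *
o,M=show([.4643,.1073,.0609]);T=snap("wrist","w14");snap("side","s14",(180,90,400,255),3.6)
E
```

```text
24.35 [0.4646 0.1079 0.0641] yaw 91.19433342106933 appr [ 0.1988  0.002  -0.98  ] q [-0.009   0.6469  2.0799  0.0176  0.2147 -1.6177] F [-0.1624 -0.7744 -0.0578] 0.08716559849941512
d cm [-0.0556  0.306   0.0896]
```

View pics/w14.png

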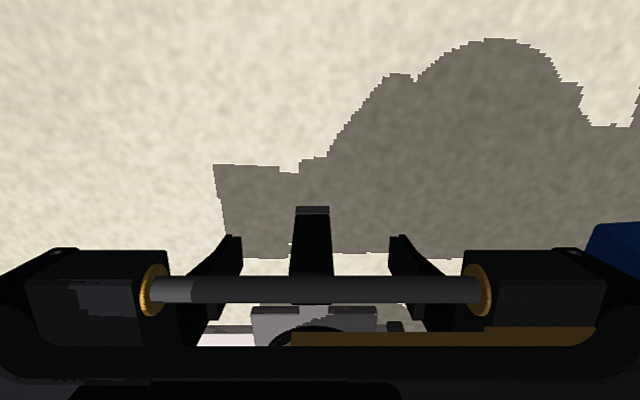

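View pics/s14.png

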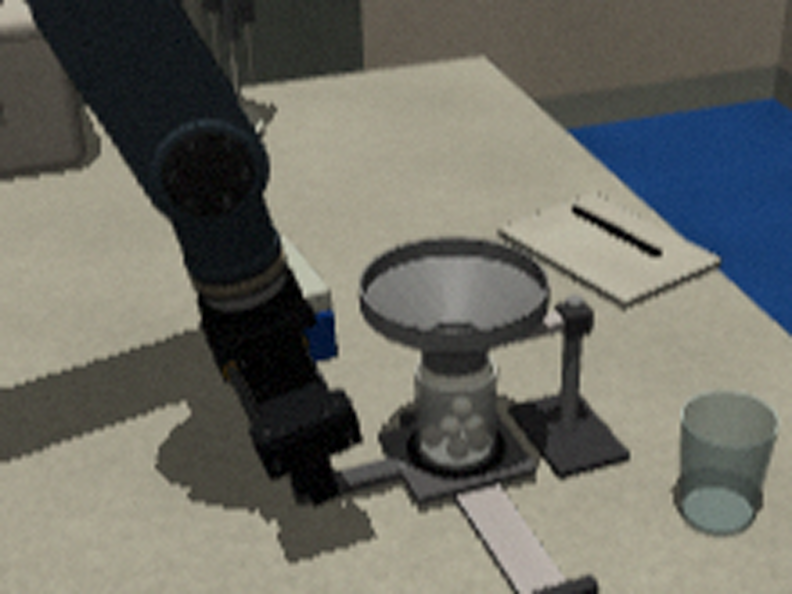

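{"name": "carry_out", "arguments": {
  "moves": [
    [0,0,0.2,0,0,0,0],
    [0,0,0.2,0,0,0,0],
    [0,0,0.2,0,0,0,0],
    [0,0,0.2,0,0,0,0],
    [0,0,0.2,0,0,0,0],
    [0,0,0.2,0,0,0,0],
    [0,0,0.2,0,0,0,0],
    [0,0,0.2,0,0,0,0],
    [0,0,0.2,0,0,0,0],
    [0,0,0.2,0,0,0,0],
    [0,0,0.2,0,0,0,0],
    [0,0,0.2,0,0,0,0],
    [0,0,0.2,0,0,0,0]
  ],
  "force": 30
}}

```text
time: 25.75
position: [0.4645, 0.1079, 0.0616]
tool_rot: [0.542, 0.552, -0.453, -0.442]
ft_force: [-0.6, -1.1, -0.8]
grip_width: 0.022
```

```bash
python3 - <<'E'
from v import *
o,M=show();print(M[:,0])
d=np.array([np.sin(np.radians(1.3)),-np.cos(np.radians(1.3)),0]);print(M.T@d*15)
E
```

```text
25.75 [0.4645 0.1079 0.0616] yaw 91.21847325303186 appr [ 0.1976  0.002  -0.9803] q [-0.0089  0.6528  2.0802  0.0179  0.2097 -1.6182] F [-0.6473 -1.0688 -0.8357] 0.022008561138841847
[-0.0213  0.9998 -0.0023]
[-14.9999   0.0378  -0.0142]
```

{"name": "carry_out", "arguments": {
  "moves": [
    [0,-0.2,0,0,0,0,0],
    [0,-0.6,0,0,0,0,0],
    [0,-1.2,0,0,0,0,0],
    [0,-2,0,0,0,0,0],
    [0,-2.8,0,0,0,0,0],
    [0,-3.6,0,0,0,0,0],
    [0,-4.4,0,0,0,0,0],
    [0,-5.2,0,0,0,0,0],
    [0,-6,0,0,0,0,0],
    [0,-6.8,0,0,0,0,0],
    [0,-7.6,0,0,0,0,0],
    [0,-8.2,0,0,0,0,0],
    [0,-8.6,0,0,0,0,0],
    [0,-8.8,0,0,0,0,0],
    [0,-8.8,0,0,0,0,0]
  ]
}}

```text
time: 27.25
position: [0.4669, 0.0194, 0.0616]
tool_rot: [0.542, 0.552, -0.453, -0.442]
ft_force: [3.8, -2.0, -8.5]
grip_width: 0.0215
```

```bash
python3 - <<'E'
from v import *
o,M=show();print(M[:,0]);snap("side","s15",(180,90,400,255),3.6)
E
```

```text
27.25 [0.4669 0.0194 0.0616] yaw 91.17978779734155 appr [ 0.1986  0.0013 -0.9801] q [-0.2268  0.6496  2.1085  0.2404  0.1942 -2.05  ] F [ 3.8334 -2.0276 -8.4527] 0.02153191707421715
[-0.0206  0.9998 -0.0028]
```

View pics/s15.png

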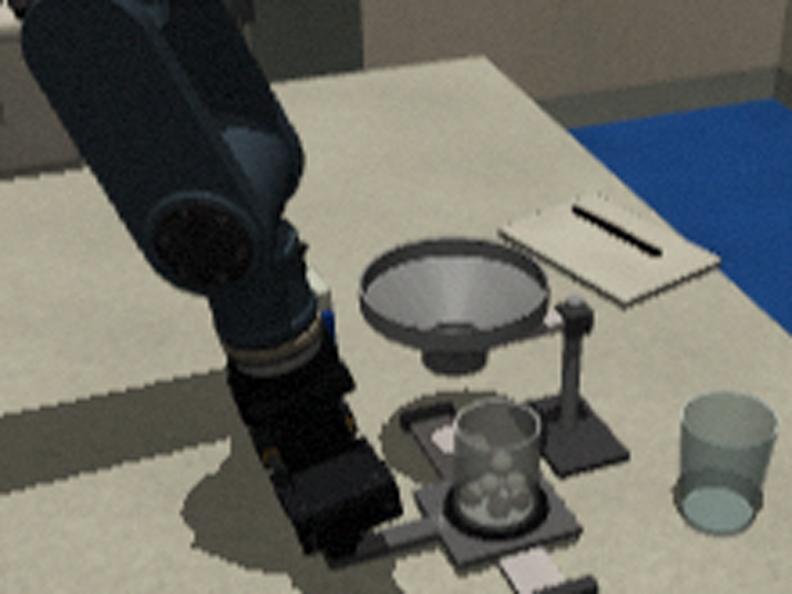

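{"name": "carry_out", "arguments": {
  "moves": [
    [0,-0.3,0.05,0,0,0,0],
    [0,-0.9,0.1,0,0,0,0],
    [0,-1.6,0.1,-0.05,0,0,0],
    [0,-2.4,0.1,-0.05,0,0,0],
    [0,-3.2,0.1,-0.05,0,0,0],
    [0,-4,0.1,-0.05,0,0,0],
    [0,-4.6,0.1,-0.1,0,0,0],
    [0,-5,0.1,-0.1,0,0,0],
    [0,-5.2,0.1,-0.1,0,0,0],
    [0,-5.4,0.1,-0.1,0,0,0],
    [0,-5.5,0.1,-0.1,0,0,0],
    [0,-5.5,0.1,-0.1,0,0,0]
  ]
}}

```text
time: 28.5
position: [0.4685, -0.0351, 0.0615]
tool_rot: [0.542, 0.552, -0.453, -0.442]
ft_force: [0.1, -0.2, 6.3]
grip_width: 0.0218
```

```bash
python3 - <<'E'
from v import *
o,M=show()
E
```

```text
28.5 [ 0.4685 -0.0351  0.0615] yaw 91.20453190072779 appr [ 0.1979  0.0019 -0.9802] q [-0.3573  0.6506  2.1014  0.339   0.2152 -2.2745] F [ 0.1496 -0.1844  6.3168] 0.021805627317087264
```

{"name": "carry_out", "arguments": {
  "moves": [
    [0,-0.1,0,0,0,0,0],
    [0,-0.2,0,0,0,0,0],
    [0,-0.3,0,0,0,0,0],
    [0,-0.3,0,0,0,0,0]
  ]
}}

```text
time: 28.9
position: [0.4685, -0.038, 0.0615]
tool_rot: [0.542, 0.552, -0.453, -0.442]
ft_force: [1.6, 1.7, 6.0]
grip_width: 0.0217
```

{"name": "carry_out", "arguments": {
  "moves": [
    [0,-0.1,0,0,0,0,0],
    [0,-0.2,0,0,0,0,0],
    [0,-0.2,0,0,0,0,0]
  ]
}}

```text
time: 29.2
position: [0.4686, -0.04, 0.0615]
tool_rot: [0.542, 0.553, -0.453, -0.442]
ft_force: [1.2, 1.5, 4.8]
grip_width: 0.0218
```

{"name": "carry_out", "arguments": {
  "moves": [
    [0,-0.1,0,0,0,0,0],
    [0,-0.1,0,0,0,0,0]
  ]
}}

```text
time: 29.4
position: [0.4686, -0.041, 0.0615]
tool_rot: [0.542, 0.552, -0.453, -0.442]
ft_force: [1.1, 1.6, 5.0]
grip_width: 0.0217
```

{"name": "carry_out", "arguments": {
  "moves": [
    [0,-0.1,0,0,0,0,0],
    [0,-0.1,0,0,0,0,0]
  ]
}}

```text
time: 29.6
position: [0.4686, -0.0419, 0.0615]
tool_rot: [0.542, 0.553, -0.453, -0.443]
ft_force: [1.1, 2.9, 5.7]
grip_width: 0.0216
```

{"name": "carry_out", "arguments": {
  "moves": [
    [0,-0.1,0,0,0,0,0],
    [0,-0.1,0,0,0,0,0]
  ]
}}

```text
time: 29.8
position: [0.4686, -0.042, 0.0615]
tool_rot: [0.541, 0.553, -0.453, -0.443]
ft_force: [4.0, 7.6, 5.1]
grip_width: 0.0221
```

```bash
python3 - <<'E'
from v import *
o,M=show();snap("side","s16",(220,140,420,290),4)
E
```

```text
29.8 [ 0.4686 -0.042   0.0615] yaw 91.2338312296706 appr [ 0.197   0.0037 -0.9804] q [-0.3741  0.6508  2.0987  0.3503  0.2215 -2.3019] F [4.0005 7.5975 5.1207] 0.022107852249158844
```

View pics/s16.png

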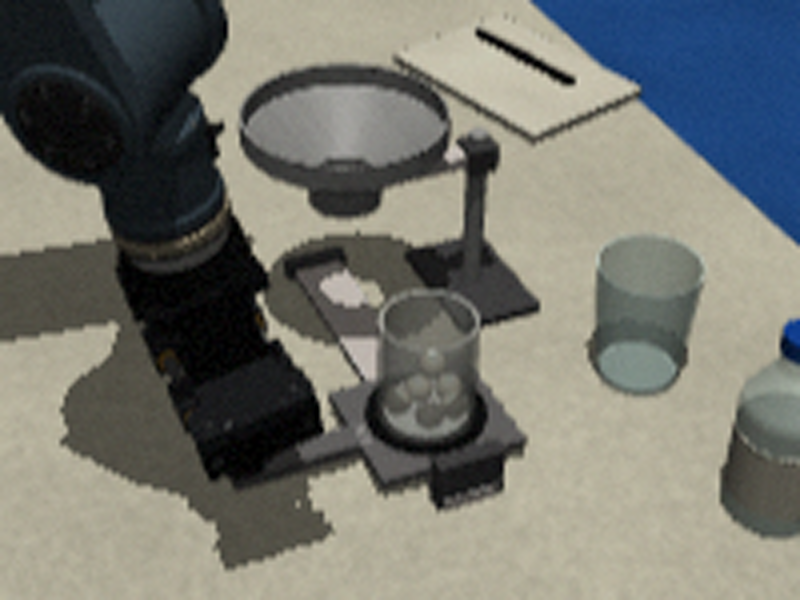

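{"name": "carry_out", "arguments": {
  "moves": [
    [0,-0.1,0,0,0,0,0],
    [0,-0.1,0,0,0,0,0]
  ]
}}

```text
time: 30.05
position: [0.4686, -0.0421, 0.0615]
tool_rot: [0.541, 0.553, -0.453, -0.443]
ft_force: [6.9, 13.8, 4.7]
grip_width: 0.0217
```

{"name": "carry_out", "arguments": {
  "moves": [
    [1,0,0,0,0,0,0],
    [1,0,0,0,0,0,0],
    [1,0,0,0,0,0,0],
    [1,0,0,0,0,0,0],
    [1,0,0,0,0,0,0],
    [1,0,0,0,0,0,0],
    [1,0,0,0,0,0,0],
    [1,0,0,0,0,0,0],
    [1,0,0,0,0,0,0],
    [1,0,0,0,0,0,0],
    [1,0,-1,0,0,0,0],
    [1,0,-3,0,0,0,0],
    [1,0,-6,0,0,0,0],
    [1,0,-9,0,0,0,0],
    [1,0,-12,0,0,0,0],
    [1,0,-15,0,0,0,0],
    [1,0,-15,0,0,0,0],
    [1,0,-15,0,0,0,0]
  ]
}}

```text
time: 31.85
position: [0.4392, -0.0443, 0.2086]
tool_rot: [0.542, 0.553, -0.453, -0.442]
ft_force: [0.7, -0.0, 0.6]
grip_width: 0.0869
```

```bash
python3 - <<'E'
from v import *
o,M=show();snap("side","s17",(220,140,420,290),4);snap("scene","c17",(150,120,410,270),3);snap("side","s17f");snap("wrist","w17")
E
```

```text
31.85 [ 0.4392 -0.0443  0.2086] yaw 91.20313486612699 appr [ 0.1992  0.0014 -0.98  ] q [-0.4077  0.2889  2.0509  0.1381  0.6224 -2.1047] F [ 0.7069 -0.0058  0.5575] 0.08690788577646603
```

View pics/s17.png

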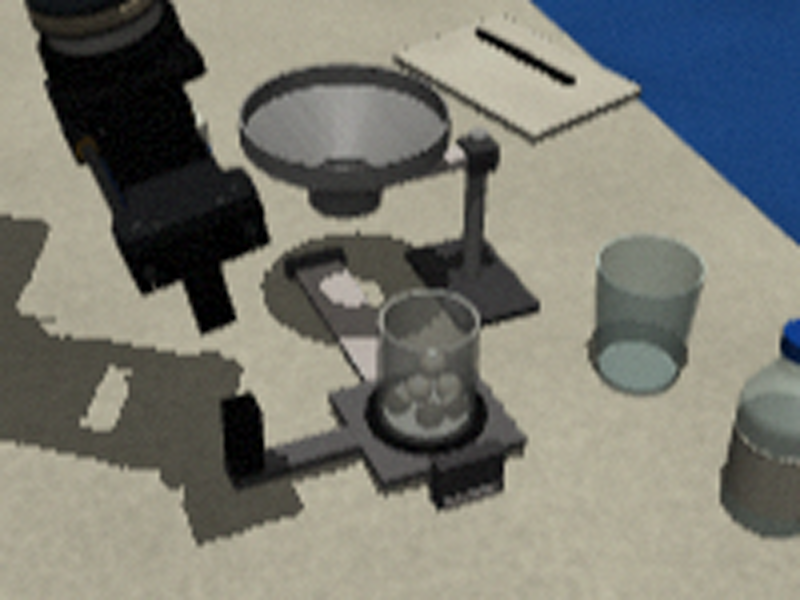

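View pics/c17.png

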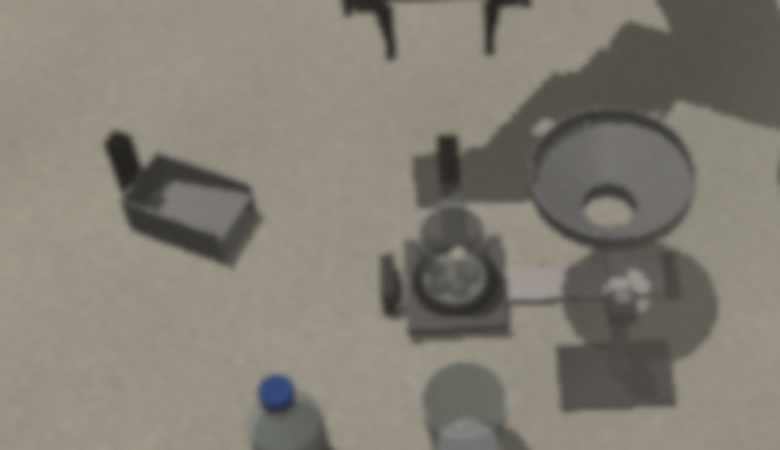

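View pics/s17f.png

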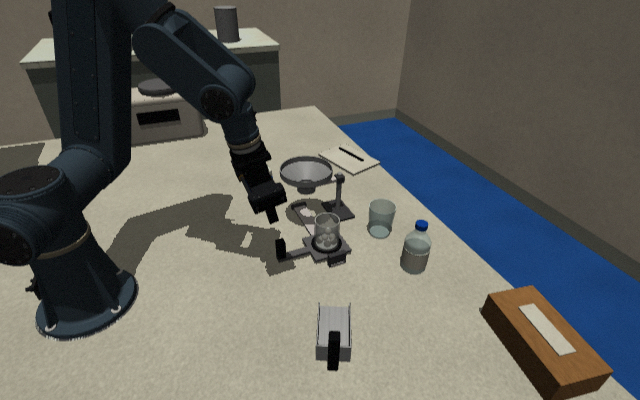

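```bash
python3 - <<'E'
import cv2
im=cv2.imread("pics/s17f.png")[205:265,295:360];cv2.imwrite("pics/s17j.png",cv2.resize(im,None,fx=9,fy=9,interpolation=cv2.INTER_CUBIC))
E
```

```text
(no output)
```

View pics/s17j.png

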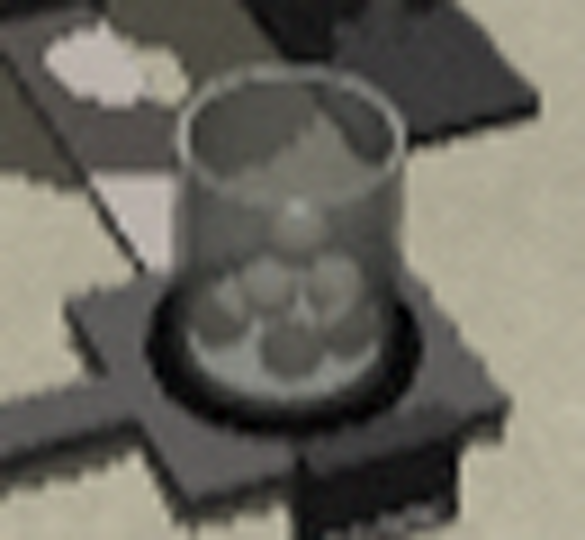

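View pics/w17.png

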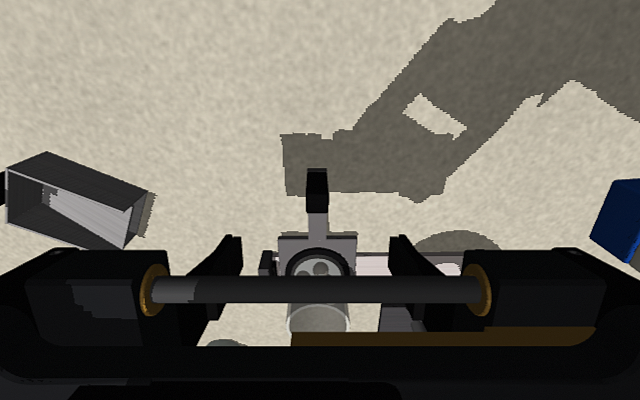

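The side view shows six balls in the jar: one at (298,222), two in the middle row and three below. The scoop is empty and upright, and the carrier sits against the stop. Handing in.

```bash
python3 - <<'E'
from rig import robot
print(robot.hand_in(), robot.get_obs()["time"])
E
```

```text
the job is handed in; nothing more can be done
the job is handed in; nothing more can be done
```

I poured all six balls through the funnel into the jar and set the empty scoop back upright in its original place. I then slid the carrier by its handle to the end stop and handed the job in. The clock read about 32 s when I took the final pictures.

**Balls:** I counted six in the jar in the last side view. The load on the wrist dropped by about 1.3 N during the pour, which matches six balls. The scoop looked empty in the last side, scene and wrist views.

**Carrier:** it stopped moving after about 150 mm of travel, while the push force rose from about 3 N to 14 N. The side view shows it against the stop.

**Bystanders:** I never moved the arm near the bottle or the beaker. The beaker and most of the bottle look unmoved in the last side view. I didn't check the tip box closely there, but nothing I did came near it.

**Disagreements:** the scene and side cameras differed by about 1 cm on where the funnel was, so I used the wrist camera's circle fit, which was good to under 1 mm. The first arm move ended about 12 mm short, which I corrected before grasping. No check failed at the end.

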